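# Rebuild the bead mill's agitator on its shaft

## Task

Put the cleaned agitator back on the upright shaft of the bench bead mill: first the orange disc, slots down, turned gently to and fro under light pressure until it drops flat over the two drive dogs, because the shaft has stopped at an angle that nobody measured; then the aluminium spacer ring on top of it. Then pass the slots of the black locking cap over the shaft's cross-pin, press the cap down against the spring, turn it clockwise (seen from above) to its stop and let go, so that the spring lifts it and the pin locks in its grooves. Push gently all the while, let go of each part once it sits, and do not knock the other things on the desk about.

Things in the scene. Friction and masses are not known exactly. Their poses are not given: they have to be found in the camera images.
- mill: Fixed bench mill: white housing 150 x 160 x 51 mm, control panel on its -x side. Origin: centre of its underside; z up. The shaft stands on its z axis, turned about z from this frame by an UNMEASURED angle within 0.55 rad either way; its gear holds it against 0.3 N m.
- seat (a point): Shaft axis, level with the aluminium drive flange's top at rest, 80 mm above the desk. Flange 60 mm across, 29 mm clear of the housing, sprung and damped: it gives way downward by at most 9 mm, with 5 N at first and 1.2 N more per mm, then a hard stop. Two steel dogs on it, 5 mm high, 7 mm wide, 19 to 28 mm from the axis at the shaft's own +x and -x. Frame fixed to the housing, not the shaft.
- pin (a point): Shaft axis at the middle height of the cross-pin, 34 mm above the seat point. Steel pin, 5 mm thick, 28 mm long, rounded ends, parallel to the line through the two dogs. Shaft: a boss 29 mm across to 17 mm above the seat point, its top tapered to 23 mm across at 20.5 mm; then 13 mm across to its end at 40.5 mm. Frame fixed to the housing, not the shaft.
- disc: Orange agitator disc, 66 mm across, 12 mm thick, bore 33 mm, 120 g. Origin: centre of underside, z up. Underside slots along its +x and -x (black lines on top), 10.6 mm wide, 6 mm deep, open to the rim, go over the dogs; half a turn is the same. Off the dogs' angle it rides 5 mm high; home, its origin is at the seat point and it can turn only about 0.08 rad on the dogs.
- spacer: Aluminium spacer ring, 46 mm across, bore 33 mm, 18 mm high, 60 g. Origin: centre of the underside. Either side up. It lies on the disc, its underside 12 mm above the seat point before the cap goes on.
- cap: Black knurled locking cap, 54 mm across, 26 mm high, 100 g. Origin: centre of underside, z up. Floor: an 8 mm aluminium plate, bore 17 mm, with two slots right through for the cross-pin along its +x and -x (white marks on the rim), 10 mm wide, to 18 mm from the axis; half a turn is the same. Set on the spacer, pin in slots, its underside is 30 mm above the seat point (36.5 if on the pin).
- cap_plate (a point): Centre of the top of the cap's plate, 8 mm above the cap's underside. Cap pressed 6.5 to 9 mm down: plate under the pin; it then turns clockwise from above (not the other way) to grooves 70 degrees (1.22 rad) on, 2.5 mm deep, 7 mm wide, and a stop just past them (1.3 rad): let go, the cap rises 2.5 mm and is locked, underside 26 mm above the seat point.
- jar: Steel grinding jar, 101 mm across the rim, 112 mm high, at the back of the desk. Bystander. Origin: centre of the underside.
- mug: White mug, 97 mm high, at the back on the right. Bystander. Origin: underside.
- vial_a: Sample vial with a black cap, 25 mm across, 62 mm high. Bystander. Origin: underside.
- vial_b: Sample vial with a black cap, 25 mm across, 62 mm high. Bystander. Origin: underside.
- log_book: Black notebook, 210 x 153 x 16 mm, lying at the right edge. Bystander. Origin: underside.
Mind the look-alikes: they are no part of the job. Leave any yellow look-alike of the cap alone.

How it is judged:
By the outcome, as a careful person would: the job done as asked, in the order asked, and still so for the second after the job is handed in, with the robot touching nothing.
It also fails if it takes over 72 s, if anything falls off the work surface, if the arm or the gripper's body presses on something with over 40 N, if the wrist force passes 120 N, or if a joint passes its speed limit or range.

## Robot

A 7-joint arm with a two-finger parallel gripper is mounted at the origin on a cart in front of the work surface, level with it; the furniture and walls round the work are solid. World frame = base frame: x ahead of the robot, y to its left, z up, the work surface at z = 0. Lengths are in m, angles in rad, forces in N, time in s.
With the tool pointing down it reaches from about 0.425 to 0.925 m from the base axis. Payload 6.8 kg.
Tool frame: the origin (TCP) lies at the very end of the fingers, on their centre line; the grasp point (between the pads) lies 19 mm behind it; z points along the fingers, y is the line along which they close (so a half turn about z gives the same grasp; the last joint's range is limited). The gripper opens to 85 mm and grips with 20 to 120 N. Pads are 22 mm wide; open, the fingers measure 114 mm over their backs; the gripper's body (76 mm by 85 mm) begins 54 mm behind the grasp point. The pads swing forward as they close: fully open they stand 13 mm farther back than shut.
Start: joints at [1.151, 0.477, 0.022, 1.555, -0.011, 1.109, -0.083], TCP at [0.207, -0.642, 0.231] pointing down, gripper open.
Joint ranges: [-2.96, 2.96], [-0.34, 2.1], [-1.41, 1.46], [0.24, 2.44], [-1.37, 4.51], [0.17, 1.92], [-2.96, 2.96]. Speed limits (rad/s): [2.39, 2.39, 3.14, 3.14, 3.14, 3.14, 3.14].

## Interface

Orientations are given as a rotation vector (axis times angle).
In Python, from bench import get_obs, grab_frame, hand_in gives the robot as it stands.
- The arm moves only by the tool drive_tool, never from a script. Its argument "rows" is a list of rows, each an object with "offset": the shift along the tool's x, y, z as a fraction of full scale, a list of three; "rotation": the turn, a rotation vector about the tool's x, y, z as a fraction of full scale, a list of three; "claw": the opening, from 0 (shut) to 1 (fully open). In form: [{"offset": [tx, ty, tz], "rotation": [wx, wy, wz], "claw": claw}, ...]. A call has 1 to 20 rows; each row is the pose to reach, as a shift and turn from the pose commanded when the call began, along the tool's axes at that moment; what a row does not reach only later rows make up. Full scale, the value 1, is 0.15 m for a shift and 2 rad for a turn. A row lasts 1/12 s, in which the tool goes at most 41.7 mm and 7.16 degrees, less where a joint would pass 70% of its speed; a pose out of reach is approached as far as the arm can. A call with a number of a shift or a turn outside -1 to 1 is refused whole. A call with a gripper value outside its range is refused whole. The fingers move at their own pace and stop on an object; "force" is the grip in N (left out, the last holds). Time passes only in rows, so rows that repeat a pose let the fingers close. It gives the time, the measured TCP pose, the force, the opening and the grip force at its end, in the units of the state.
- get_obs(): the state, without advancing time (a new reading comes with each control period).
- grab_frame(name): name is "side" or "top"; returns a dict with "frame" (384x512x3 uint8, red, green, blue), "z_map" (384x512 float32, m along the optical axis (not along the pixel's ray), 0 where there is no reading), "vfov" (degrees; the focal length in pixels is half the picture's height over the tangent of half this angle, whatever the lens; pixels are square), "cx", "cy" (the principal point, pixels), "D" ([k1, k2, p1, p2, k3] as OpenCV has them; the pictures are not rectified), "R" (3x3) and "t" (3): a world point X has camera coordinates R X + t. Camera axes: x right, y down, z forward; pixel columns grow to the right and rows downward; lengths in m; the calibration is good to about 2 mm. A picture is of the moment at which its call begins.
- hand_in(): hands the job in; it is judged then, once.
The state is a dict: "clock": time; "joints": joint angles; "qvel": joint speeds; "tau": joint torques, N m; "tcp_pos": TCP position; "orientation": TCP orientation; "contact_force": force on the tool from outside, world axes, zero at the start; "moment": the same for the moment, N m; "grip_width": finger opening in m; "gripper_force": force on a finger pad.
Only numpy, scipy, OpenCV 4.12 (cv2) and the standard library are available. Lean on these libraries where they do the work, as an engineer would, in place of code of your own. Each camera call takes 0.05 s, during which the arm holds its last target. There are 200 camera calls.

## Working session

There is one attempt and no reset: what is moved stays moved. The work goes in short steps, Python scripts to look and compute and a tool call to move; the robot and the scene stay as the last step left them, time stands still between calls to the robot, and variables do not carry over. Pictures are saved under pics/ and viewed, at most 11 in all, crops included, and the job is handed in when it is done.

Besides the shell and the picture viewer there is one more tool, called after "Request:" by a JSON object that holds its "api" and its "payload", one argument or row to a line. drive_tool: Moves the arm, as the interface text tells. Its arguments: {"type":"object","properties":{"rows":{"type":"array","items":{"type":"object","properties":{"offset":{"type":"array","items":{"type":"number"}},"rotation":{"type":"array","items":{"type":"number"}},"claw":{"type":"number"}}}},"force":{"type":"number"}},"required":["rows"]}

```bash
mkdir -p pics; ls; python3 - <<'E'
from bench import get_obs, grab_frame
import cv2,numpy as np
print(get_obs())
for n in("side","top"):
    f=grab_frame(n); cv2.imwrite(f"pics/{n}0.png",f["frame"][:,:,::-1]); np.save(f"pics/{n}0.npy",f,allow_pickle=True)
    print(n,f["vfov"],f["cx"],f["cy"],f["D"],f["R"],f["t"])
E
```

```text
pics
{'clock': 0.0, 'joints': array([ 1.15090132,  0.47779926,  0.02232027,  1.55644257, -0.01150779,
        1.10927713, -0.08309716]), 'qvel': array([-0.00021541,  0.00029477, -0.00120376, -0.00065002, -0.00015722,
        0.0009846 , -0.00058953]), 'tau': array([ 8.35604369e-04, -5.96443033e+01,  1.60826359e+00, -2.81200451e+01,
        1.24420857e-02,  9.44914296e-03,  3.13648661e-05]), 'tcp_pos': array([ 0.20689017, -0.64190095,  0.23032964]), 'orientation': array([-3.10175042e+00, -4.87571988e-01,  6.19915807e-04]), 'contact_force': array([ 0.25805136, -1.00140699,  0.18433044]), 'moment': array([ 0.06249234, -0.02074951,  0.04884483]), 'gripper_force': 0.0, 'grip_width': 0.08538627946503828}
side 45.7840546263212 260.19504398762615 188.5964844719416 [-0.0816348  0.         0.         0.         0.       ] [[-0.99017436 -0.13974688  0.00505476]
 [-0.0786328   0.52653256 -0.84651069]
 [ 0.11563573 -0.83859065 -0.53234773]] [0.59017222 0.17457335 0.80838024]
top 50.190640010802355 250.13521593412614 184.6247075326801 [-0.11282297  0.          0.          0.          0.        ] [[ 0.06296088 -0.99801122  0.00308616]
 [-0.97315076 -0.0620779  -0.22163918]
 [ 0.22138998  0.0109513  -0.97512386]] [-0.12475269  0.63510722  0.82526327]
```

View pics/side0.png

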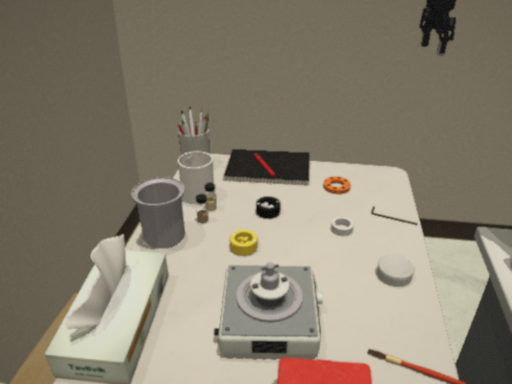

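View pics/top0.png

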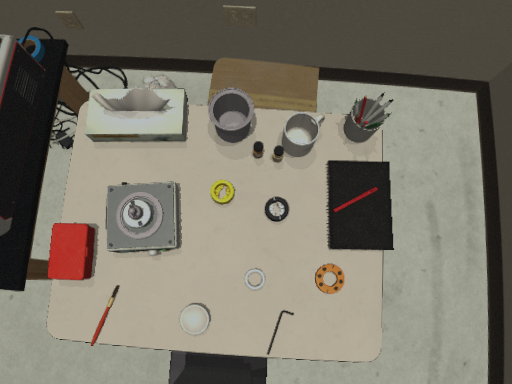

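The side view shows the disc at (337,185), spacer (342,226), black cap (268,207) and the mill shaft around (269,275). The top view shows the disc at (330,279), spacer (255,279), cap (277,209) and shaft around (136,212). The yellow ring is the decoy, and the parts are well separated.

```bash
cat > h.py <<'E'
import numpy as np,cv2
def K(f):
    fl=f["frame"].shape[0]/2/np.tan(np.radians(f["vfov"]/2)); return np.array([[fl,0,f["cx"]],[0,fl,f["cy"]],[0,0,1.]])
def load(p): return np.load(p,allow_pickle=True).item()
def rays(f,uv):
    n=cv2.undistortPoints(np.array(uv,float).reshape(-1,1,2),K(f),np.array(f["D"],float)).reshape(-1,2)
    d=np.c_[n,np.ones(len(n))]; R,t=np.array(f["R"]),np.array(f["t"])
    return -R.T@t, d@R
def onplane(f,uv,z):
    o,d=rays(f,uv); return o+d*((z-o[2])/d[:,2])[:,None]
def bydepth(f,uv):
    uv=np.array(uv); o,d=rays(f,uv); dz=f["z_map"][uv[:,1].astype(int),uv[:,0].astype(int)]
    return o+d*dz[:,None]
def tri(fs,uvs):
    A=np.zeros((3,3));b=np.zeros(3);L=[]
    for f,u in zip(fs,uvs):
        o,d=rays(f,[u]);d=d[0]/np.linalg.norm(d);P=np.eye(3)-np.outer(d,d);A+=P;b+=P@o;L.append((P,o))
    X=np.linalg.solve(A,b); return X,[round(1e3*float(np.linalg.norm(P@(X-o))),2) for P,o in L]
def proj(f,X):
    return cv2.projectPoints(np.array(X,float).reshape(-1,1,3),cv2.Rodrigues(np.array(f["R"]))[0],np.array(f["t"]),K(f),np.array(f["D"],float))[0].reshape(-1,2)
def cloud(f):
    h,w=f["z_map"].shape; u,v=np.meshgrid(np.arange(w),np.arange(h)); X=bydepth(f,np.c_[u.ravel(),v.ravel()]).reshape(h,w,3)
    X[f["z_map"]==0]=np.nan; return X
E
python3 - <<'E'
from h import *
import cv2
S,T=load("pics/side0.npy"),load("pics/top0.npy")
box={}
B={"disc":[(337,185),(330,279)],"spacer":[(342,226),(255,279)],"cap":[(268,207),(277,209)],"shaft":[(269,280),(136,212)]}
rows=[]
for f,i in((S,0),(T,1)):
    r=[]
    for n,b in B.items():
        u,v=b[i];w=40 if n=="shaft" else 22
        r.append(cv2.resize(f["frame"][v-w:v+w,u-w:u+w,::-1],(200,200),interpolation=cv2.INTER_CUBIC))
        X=cloud(f); P=X[v-w:v+w,u-w:u+w].reshape(-1,3); P=P[~np.isnan(P[:,0])]
        print("ST"[i],n,"z pct",np.round(np.percentile(P[:,2],[1,10,50,90,95,99,100]),4))
        if n!="shaft":
            m=P[P[:,2]>0.006]; print("   centre above 6mm",m.mean(0).round(4),"mid",((m.min(0)+m.max(0))/2).round(4),"ext",np.ptp(m,0).round(4),len(m))
        else:
            for lo,hi in((.045,.058),(.075,.083),(.083,.09),(.09,.105),(.105,.115),(.115,.13)):
                m=P[(P[:,2]>lo)&(P[:,2]<hi)]
                if len(m): print("  ",lo,hi,len(m),((m.min(0)+m.max(0))/2).round(4),np.ptp(m,0).round(4))
    rows.append(np.hstack(r))
cv2.imwrite("pics/crop.png",np.vstack(rows))
E
```

```text
S disc z pct [-0.0028 -0.0016  0.0001  0.0106  0.0119  0.013   0.015 ]
   centre above 6mm [ 0.4505 -0.2698  0.0109] mid [ 0.4493 -0.2724  0.0105] ext [0.0624 0.066  0.0089] 285
S spacer z pct [-0.0029 -0.0019 -0.0003  0.0104  0.0157  0.0181  0.0197]
   centre above 6mm [ 0.4396 -0.1013  0.0137] mid [ 0.4395 -0.1034  0.0128] ext [0.0422 0.0458 0.0137] 247
S cap z pct [-0.0027 -0.0016  0.0001  0.0224  0.0252  0.0266  0.0276]
   centre above 6mm [ 0.5987 -0.14    0.0189] mid [ 0.5994 -0.1449  0.0168] ext [0.0539 0.0563 0.0215] 444
S shaft z pct [-0.0026 -0.001   0.0503  0.0793  0.0916  0.1146  0.1211]
   0.045 0.058 3280 [0.5669 0.143  0.0524] [0.1408 0.1367 0.0112]
   0.075 0.083 562 [0.5593 0.1599 0.079 ] [0.0591 0.0567 0.008 ]
   0.083 0.09 95 [0.5597 0.1586 0.0864] [0.0518 0.0291 0.0067]
   0.09 0.105 214 [0.5592 0.1612 0.0974] [0.028  0.0231 0.0148]
   0.105 0.115 65 [0.5593 0.1575 0.11  ] [0.023  0.0147 0.0098]
   0.115 0.13 58 [0.5611 0.159  0.1181] [0.02   0.0133 0.0061]
T disc z pct [-0.0017  0.      0.0027  0.0143  0.0153  0.0168  0.0197]
   centre above 6mm [ 0.4521 -0.2743 
[... 183 characters left out ...]
0185] mid [ 0.4353 -0.1029  0.0151] ext [0.0836 0.0938 0.0176] 169
T cap z pct [-0.002  -0.      0.0025  0.0263  0.0278  0.0299  0.0313]
   centre above 6mm [ 0.6009 -0.1477  0.0223] mid [ 0.6036 -0.1446  0.0187] ext [0.0828 0.0877 0.0253] 406
T shaft z pct [-0.0014  0.0011  0.0518  0.061   0.0825  0.104   0.1242]
   0.045 0.058 3566 [0.5614 0.156  0.0515] [0.1629 0.1699 0.013 ]
   0.075 0.083 335 [0.5609 0.1565 0.0794] [0.0588 0.0579 0.0073]
   0.083 0.09 97 [0.5615 0.1539 0.0864] [0.0571 0.0534 0.0068]
   0.09 0.105 108 [0.5606 0.1547 0.0978] [0.0276 0.0294 0.0133]
   0.105 0.115 10 [0.5634 0.1559 0.1106] [0.0191 0.015  0.0077]
   0.115 0.13 47 [0.561  0.1557 0.1198] [0.0224 0.0134 0.0088]
```

View pics/crop.png

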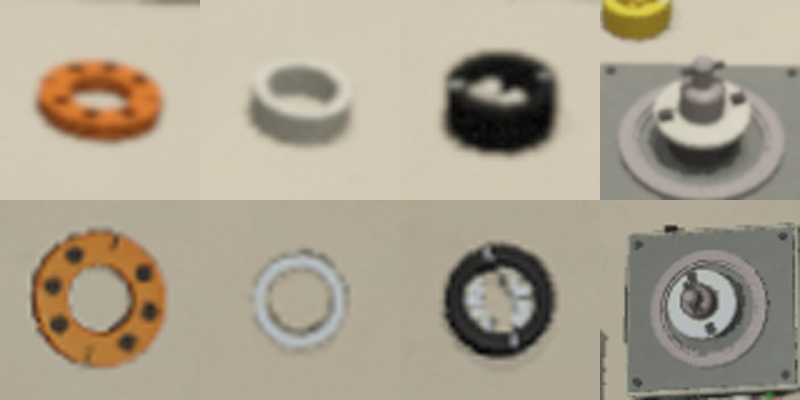

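The crops show the disc's black lines running near the x direction, the cap's white marks likewise, and the two dark dogs on the white flange in both views.

```bash
cat > m.py <<'E'
from h import *
from scipy.optimize import least_squares
def circ(P):
    r=least_squares(lambda p:np.hypot(P[:,0]-p[0],P[:,1]-p[1])-p[2],[*P[:,:2].mean(0),.03],loss="soft_l1",f_scale=.001); return r.x
def blob(m,c,w):
    k=np.zeros_like(m);k[c[1]-w:c[1]+w,c[0]-w:c[0]+w]=1; m=(m&k).astype(np.uint8)
    cs,_=cv2.findContours(m,cv2.RETR_EXTERNAL,cv2.CHAIN_APPROX_NONE); c=max(cs,key=cv2.contourArea)
    o=np.zeros_like(m);cv2.drawContours(o,[c],-1,1,-1);return c.reshape(-1,2),o
E
python3 - <<'E'
from m import *
S,T=load("pics/side0.npy"),load("pics/top0.npy")
for f,n in((S,"S"),(T,"T")): print(n,"cam",rays(f,[(250,190)])[0].round(3))
C={"disc":[(337,185),(330,279),.012],"spacer":[(342,226),(255,279),.018],"cap":[(268,207),(277,209),.026]}
hs=lambda f:cv2.cvtColor(f["frame"],cv2.COLOR_RGB2HSV)
def mask(f,n):
    h=hs(f).astype(int); H,s,v=h[...,0],h[...,1],h[...,2]
    if n=="disc": return ((H<18)&(s>130)).astype(np.uint8)
    if n=="spacer": return (s<28).astype(np.uint8)
    return (v<90).astype(np.uint8)
for n,(a,b,z) in C.items():
    cs,o=blob(mask(T,n),b,22); P=onplane(T,cs,z); c=circ(P); print(n,"T outer",c.round(4))
    # bore: holes
    es=[]
    for f,k,nm in((S,a,"S"),(T,b,"T")):
        ct,o=blob(mask(f,n),k,22); hull=cv2.convexHull(ct)
        inner=o*(1-mask(f,n)); nl,lab,st,ce=cv2.connectedComponentsWithStats(inner.astype(np.uint8))
        i=1+np.argmax(st[1:,4]); print("  ",nm,"hole",ce[i].round(1),st[i,4],"hull box",cv2.boundingRect(hull))
    ct,o=blob(mask(S,n),a,22)
    X=onplane(S,ct,z); # back half of outline = top rim
    far=X[X[:,1]<c[1]+0.0]; print("   S top-rim circle",circ(far).round(4))
    if n!="spacer":
        g=T["frame"].astype(int).sum(2); u,v=np.meshgrid(np.arange(512),np.arange(384))
        rr=slice(b[1]-22,b[1]+22),slice(b[0]-22,b[0]+22)
        uv=np.c_[u[rr].ravel(),v[rr].ravel()]; X=onplane(T,uv,z)[:,:2]-c[:2]; r=np.hypot(*X.T); th=np.arctan2(X[:,1],X[:,0]); G=g[rr].ravel()
        lo,hi=(.018,.031) if n=="disc" else (.0205,.026)
        for t in np.arange(-180,180,8):
            k=(r>lo)&(r<hi)&(abs((np.degrees(th)-t+180)%360-180)<5); print(t,int(np.median(G[k])),int(G[k].max() if n=="cap" else G[k].min()),end="; ")
        print()
# mill: flange circle white
for f,c0,nm in((S,(269,285),"S"),(T,(136,212),"T")):
    u,v=np.meshgrid(np.arange(c0[0]-35,c0[0]+35),np.arange(c0[1]-35,c0[1]+35)); uv=np.c_[u.ravel(),v.ravel()]
    h=hs(f)[uv[:,1],uv[:,0]].astype(int); X=onplane(f,uv,.08)[:,:2]
    m=np.zeros(h.shape[0],bool); m=(h[:,2]>185)
    mm=m.reshape(70,70).astype(np.uint8); ct,_=blob(mm,(35,35),35); ct=cv2.convexHull(ct).reshape(-1,2)+[c0[0]-35,c0[1]-35]
    c=circ(onplane(f,ct,.08)); print(nm,"flange",c.round(4))
    np.save(f"pics/fl{nm}.npy",c)
    X=onplane(f,uv,.085)[:,:2]-c[:2]; r=np.hypot(*X.T); k=(r>.018)&(r<.0285)&(h[:,2]<170)
    th=np.degrees(np.arctan2(X[:,1],X[:,0]))
    for t in np.arange(-180,180,10):
        q=k&(abs(th-t)<5); a=(r>.018)&(r<.0285)&(abs(th-t)<5); print(t,int(q.sum()),int(a.sum()),int(h[a,2].min()),end="; ")
    print()
E
```

```text
S cam [0.505 0.668 0.575]
T cam [ 0.443 -0.094  0.946]
disc T outer [ 0.4515 -0.2743  0.0316]
   S hole [336.6 184.5] 42 hull box (324, 177, 26, 17)
   T hole [329.3 278.2] 165 hull box (315, 264, 29, 30)
   S top-rim circle [ 0.4505 -0.2676  0.0308]
-180 356 319; -172 358 353; -164 356 352; -156 333 186; -148 220 151; -140 265 148; -132 344 206; -124 353 280; -116 349 308; -108 278 150; -100 207 146; -92 273 146; -84 354 345; -76 353 299; -68 311 148; -60 156 141; -52 311 141; -44 345 258; -36 350 342; -28 350 331; -20 349 220; -12 330 207; -4 349 342; 4 353 347; 12 352 325; 20 325 150; 28 233 145; 36 248 145; 44 350 222; 52 355 311; 60 354 297; 68 313 225; 76 257 153; 84 281 153; 92 356 331; 100 357 280; 108 358 280; 116 316 177; 124 191 154; 132 271 154; 140 362 271; 148 358 328; 156 361 352; 164 354 327; 172 329 268; 
spacer T outer [ 0.4407 -0.1066  0.0221]
   S hole [342.2 222.9] 116 hull box (332, 217, 21, 14)
   T hole [254.4 278.6] 163 hull box (244, 269, 21, 21)
   S top-rim circle [ 0.4398 -0.1025  0.0213]
cap T outer [ 0.5994 -0.1468  0.0266]
   S hole [266.7 204.9] 53 hu
[... 322 characters left out ...]
68 122 132; -60 131 138; -52 127 148; -44 136 148; -36 128 146; -28 137 146; -20 136 145; -12 126 135; -4 122 148; 4 128 148; 12 278 392; 20 224 354; 28 133 158; 36 124 139; 44 120 127; 52 121 126; 60 120 120; 68 117 125; 76 111 117; 84 122 124; 92 120 128; 100 125 136; 108 123 141; 116 130 141; 124 130 145; 132 120 152; 140 123 152; 148 95 135; 156 107 154; 164 127 162; 172 116 162; 
S flange [0.5674 0.0933 0.0582]
-180 0 5 208; -170 0 7 207; -160 0 11 207; -150 0 8 209; Traceback (most recent call last):
  File "<stdin>", line 41, in <module>
    return umr_minimum(a, axis, None, out, keepdims, initial, where)
ValueError: zero-size array to reduction operation minimum which has no identity
```

Request:
{"api": "drive_tool", "payload": {
  "rows": [
    {"offset": [0.77, -0.61, 0], "rotation": [0, 0, 0], "claw": 1},
    {"offset": [0.77, -0.61, 0], "rotation": [0, 0, 0], "claw": 1},
    {"offset": [0.77, -0.61, 0], "rotation": [0, 0, 0], "claw": 1},
    {"offset": [0.77, -0.61, 0], "rotation": [0, 0, 0], "claw": 1},
    {"offset": [0.77, -0.61, 0], "rotation": [0, 0, 0], "claw": 1},
    {"offset": [0.77, -0.61, 0], "rotation": [0, 0, 0], "claw": 1}
  ],
  "force": 40
}}

```text
clock: 0.6
tcp_pos: [0.29, -0.5187, 0.2313]
orientation: [-3.102, -0.493, -0.0]
contact_force: [-1.1, -1.1, -0.6]
grip_width: 0.0853
gripper_force: 0.0
```

```bash
python3 - <<'E'
from m import *
S,T=load("pics/side0.npy"),load("pics/top0.npy")
hs=lambda f:cv2.cvtColor(f["frame"],cv2.COLOR_RGB2HSV)
g={"S":S,"T":T}
for nm,c0,th in(("S",(269,290),(.5597,.159)),("T",(136,212),(.5612,.156))):
    f=g[nm];u,v=np.meshgrid(np.arange(c0[0]-45,c0[0]+45),np.arange(c0[1]-45,c0[1]+45)); uv=np.c_[u.ravel(),v.ravel()]
    h=hs(f)[uv[:,1],uv[:,0]].astype(int)
    X=onplane(f,uv,.08)[:,:2]-th; r=np.hypot(*X.T)
    print(nm,[(int(1e3*a),int(np.median(h[(r>a)&(r<a+.003),2])),int(np.median(h[(r>a)&(r<a+.003),1]))) for a in np.arange(.014,.045,.003)])
    w=(r<.034)&(h[:,2]>175)
    P=onplane(f,uv[w],.08); hull=cv2.convexHull(uv[w].astype(np.int32)).reshape(-1,2); c=circ(onplane(f,hull,.08)); print("flange",c.round(4))
    # dogs
    X=onplane(f,uv,.084)[:,:2]-c[:2]; r=np.hypot(*X.T); t=np.degrees(np.arctan2(X[:,1],X[:,0])); k=(r>.0185)&(r<.028)
    for a in range(-180,180,8):
        q=k&(abs((t-a+180)%360-180)<4.5); print(a,int(h[q,2].min()) if q.any() else None,end="; ")
    print()
    Z=cloud(f)[uv[:,1],uv[:,0]]
    for lo,hi,nn in((.118,.13,"shaft top"),(.108,.119,"pin")):
        m=(Z[:,2]>lo)&(Z[:,2]<hi); q=Z[m][:,:2]-c[:2]; q=q[np.hypot(*q.T)<.02]; print(nn,len(q),(q.mean(0)*1e3).round(1), "PCA",np.round(np.linalg.svd(q-q.mean(0))[2][0],2),np.linalg.svd(q-q.mean(0))[1].round(3))
# housing top rect from T depth
Z=cloud(T); m=((Z[...,2]>.044)&(Z[...,2]<.058)).astype(np.uint8); ct,_=blob(m,(142,216),48)
P=onplane(T,ct,.051)[:,:2]; print("housing rect",cv2.minAreaRect((P*1e3).astype(np.float32)))
E
```

```text
S [(14, 184, 25), (17, 204, 24), (20, 208, 24), (23, 211, 24), (26, 195, 25), (29, 151, 25), (32, 132, 21), (35, 135, 20), (38, 142, 20), (41, 144, 20), (44, 145, 20)]
flange [0.5599 0.1574 0.0304]
-180 170; -172 107; -164 70; -156 82; -148 110; -140 180; -132 166; -124 151; -116 125; -108 110; -100 93; -92 89; -84 84; -76 80; -68 83; -60 105; -52 111; -44 124; -36 138; -28 179; -20 186; -12 186; -4 196; 4 207; 12 197; 20 115; 28 84; 36 79; 44 96; 52 188; 60 187; 68 181; 76 199; 84 187; 92 175; 100 175; 108 176; 116 190; 124 176; 132 192; 140 205; 148 206; 156 211; 164 212; 172 209; 
shaft top 33 [-0.5  1.4] PCA [-0.35  0.94] [0.019 0.015]
pin 91 [-0.8  3. ] PCA [-0.91 -0.41] [0.062 0.026]
T [(14, 146, 14), (17, 186, 10), (20, 188, 9), (23, 187, 10), (26, 184, 9), (29, 116, 11), (32, 105, 13), (35, 110, 13), (38, 123, 14), (41, 143, 14), (44, 145, 13)]
flange [0.5619 0.1565 0.0282]
-180 188; -172 187; -164 114; -156 73; -148 67; -140 117; -132 187; -124 187; -116 188; -108 190; -100 188; -92 188; -84 187; -76 186; -68 186; -60 187; -52 159; -44 185; -36 187; -28 186; -20 186; -12 187; -4 186; 4 183; 12 110; 20 68; 28 73; 36 73; 44 72; 52 117; 60 127; 68 145; 76 140; 84 150; 92 165; 100 177; 108 175; 116 183; 124 186; 132 183; 140 186; 148 187; 156 182; 164 181; 172 187; 
shaft top 36 [-1.3 -1.7] PCA [-0.9  -0.43] [0.028 0.019]
pin 26 [ 0.4 -2.6] PCA [-0.85 -0.52] [0.041 0.015]
housing rect ((559.854248046875, 153.29298400878906), (150.20777893066406, 158.8243865966797), 6.85992956161499)
```

```bash
cat > go.py <<'E'
import sys,numpy as np
from bench import get_obs
from scipy.spatial.transform import Rotation as R
o=get_obs(); R0=R.from_rotvec(o["orientation"]); p=o["tcp_pos"]
M=R0.as_matrix(); print("t",round(o["clock"],2),"p",p.round(4),"yaw",np.degrees(np.arctan2(M[1,0],M[0,0])).round(1),"tilt",np.degrees(np.arccos(-M[2,2])).round(2),"j",o["joints"].round(2),"F",o["contact_force"].round(1),"M",o["moment"].round(2),"w",round(o["grip_width"],4))
def row(x,y,z,yaw):
    a=np.radians(yaw); Rt=np.array([[np.cos(a),np.sin(a),0],[np.sin(a),-np.cos(a),0],[0,0,-1]])
    d=M.T@(np.array([x,y,z])-p); r=R.from_matrix(M.T@Rt).as_rotvec()
    print("offset",(d/.15).round(4),"rot",(r/2).round(4),"rows>=",round(max(np.linalg.norm(d)/.0417,np.degrees(np.linalg.norm(r))/7.16),1))
v=list(map(float,sys.argv[1:]))
for i in range(0,len(v),4): row(*v[i:i+4])
E
python3 go.py .4505 -.2735 .2 -13  .37 -.396 .2 2
python3 - <<'E'
from m import *
S,T=load("pics/side0.npy"),load("pics/top0.npy")
for nm,f,c in(("S",S,(.5605,.1565)),("T",T,(.5615,.1563))):
    h=f["frame"].max(2).astype(int); u,v=np.meshgrid(np.arange(512),np.arange(384)); uv=np.c_[u.ravel(),v.ravel()]
    X=onplane(f,uv,.085)[:,:2]-c; r=np.hypot(*X.T); t=np.degrees(np.arctan2(X[:,1],X[:,0])); G=h.ravel()
    for a in(26,-154):
        k=(r>.016)&(r<.030)&(abs((t-a+180)%360-180)<22)&(G<125); q=X[k]; print(nm,a,k.sum(),(q.mean(0)*1e3).round(1)) 
E
```

```text
t 0.6 p [ 0.29   -0.5187  0.2313] yaw 18.0 tilt 0.02 j [ 0.98  0.35 -0.02  1.75  0.01  1.04 -0.31] F [-1.1 -1.1 -0.6] M [ 0.05 -0.01  0.01] w 0.0853
offset [ 1.5237 -1.2229  0.2089] rot [-2.00e-04  0.00e+00  2.71e-01] rows>= 7.1
offset [ 0.7604 -0.6127  0.2087] rot [-0.0002 -0.      0.1401] rows>= 3.6
S 26 19 [19.3 14.6]
S -154 17 [-22.5  -6.1]
T 26 34 [20.3 10.5]
T -154 16 [-21.4 -11.7]
```

Request:
{"api": "drive_tool", "payload": {
  "rows": [
    {"offset": [0.76, -0.61, 0.2], "rotation": [0, 0, 0.14], "claw": 1},
    {"offset": [0.76, -0.61, 0.2], "rotation": [0, 0, 0.14], "claw": 1},
    {"offset": [0.76, -0.61, 0.2], "rotation": [0, 0, 0.14], "claw": 1},
    {"offset": [0.76, -0.61, 0.2], "rotation": [0, 0, 0.14], "claw": 1},
    {"offset": [0.76, -0.61, 0.2], "rotation": [0, 0, 0.14], "claw": 1}
  ]
}}

```text
clock: 1.02
tcp_pos: [0.3722, -0.3931, 0.1999]
orientation: [-3.137, -0.06, 0.001]
contact_force: [0.1, 0.6, -0.4]
grip_width: 0.0857
gripper_force: 0.0
```

```bash
python3 go.py .4505 -.2735 .1 -13
```

```text
t 1.02 p [ 0.3722 -0.3931  0.1999] yaw 2.2 tilt 0.21 j [ 0.74  0.3  -0.04  1.9   0.01  0.94 -0.85] F [ 0.1  0.6 -0.4] M [-0.04  0.   -0.01] w 0.0857
offset [ 0.5522 -0.7743  0.6686] rot [-0.0018  0.0004  0.1326] rows>= 4.2
```

Request:
{"api": "drive_tool", "payload": {
  "rows": [
    {"offset": [0.552, -0.774, 0.67], "rotation": [-0.002, 0, 0.133], "claw": 1},
    {"offset": [0.552, -0.774, 0.67], "rotation": [-0.002, 0, 0.133], "claw": 1},
    {"offset": [0.552, -0.774, 0.67], "rotation": [-0.002, 0, 0.133], "claw": 1},
    {"offset": [0.552, -0.774, 0.67], "rotation": [-0.002, 0, 0.133], "claw": 1},
    {"offset": [0.552, -0.774, 0.67], "rotation": [-0.002, 0, 0.133], "claw": 1},
    {"offset": [0.552, -0.774, 0.67], "rotation": [-0.002, 0, 0.133], "claw": 1},
    {"offset": [0.552, -0.774, 0.67], "rotation": [-0.002, 0, 0.133], "claw": 1}
  ]
}}

```text
clock: 1.6
tcp_pos: [0.4478, -0.281, 0.1006]
orientation: [3.115, -0.368, -0.002]
contact_force: [0.3, -0.7, -0.2]
grip_width: 0.0854
gripper_force: 0.0
```

```bash
python3 go.py .4505 -.2735 -.002 -13 .4505 -.2735 .02 -13
python3 - <<'E'
from bench import grab_frame
import cv2,numpy as np
f=grab_frame("top"); np.save("pics/top1.npy",f,allow_pickle=True); a=f["frame"][230:330,270:390,::-1]
g=grab_frame("side"); b=g["frame"][120:220,280:400,::-1]
cv2.imwrite("pics/v1.png",cv2.resize(np.hstack([a,b]),(780,325),interpolation=cv2.INTER_CUBIC))
E
```

```text
t 1.6 p [ 0.4478 -0.281   0.1006] yaw -13.5 tilt 0.28 j [ 0.48  0.41 -0.04  2.02  0.03  0.72 -1.4 ] F [ 0.3 -0.7 -0.2] M [-0.06  0.03  0.01] w 0.0854
offset [ 0.006  -0.0558  0.6835] rot [ 0.0024  0.0003 -0.0041] rows>= 2.5
offset [ 0.0059 -0.0551  0.5368] rot [ 0.0024  0.0003 -0.0041] rows>= 1.9
```

View pics/v1.png

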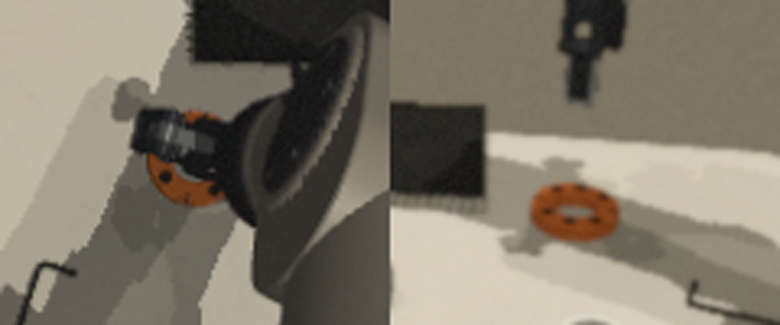

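The gripper hangs above the disc, with its fingers over it at (190,140) in the left crop and (580,90) against the disc at (575,210) in the right crop. I'll check for settling before going down.

Request:
{"api": "drive_tool", "payload": {
  "rows": [
    {"offset": [0, 0, 0.3], "rotation": [0, 0, 0], "claw": 1},
    {"offset": [0, 0, 0.3], "rotation": [0, 0, 0], "claw": 1},
    {"offset": [0, 0, 0.3], "rotation": [0, 0, 0], "claw": 1},
    {"offset": [0, 0, 0.3], "rotation": [0, 0, 0], "claw": 1},
    {"offset": [0, 0, 0.3], "rotation": [0, 0, 0], "claw": 1}
  ]
}}

```text
clock: 2.12
tcp_pos: [0.449, -0.2806, 0.0575]
orientation: [3.115, -0.368, 0.004]
contact_force: [0.3, -0.5, 1.0]
grip_width: 0.0851
gripper_force: 0.0
```

```bash
python3 go.py .4505 -.2735 -.002 -13 .4505 -.2735 .02 -13
```

```text
t 2.12 p [ 0.449  -0.2806  0.0575] yaw -13.5 tilt 0.32 j [ 0.47  0.48 -0.04  2.04  0.04  0.62 -1.41] F [ 0.3 -0.5  1. ] M [-0.03 -0.05  0.02] w 0.0851
offset [-0.0028 -0.0503  0.3964] rot [ 0.0024 -0.0014 -0.0043] rows>= 1.4
offset [-0.0023 -0.0496  0.2498] rot [ 0.0024 -0.0014 -0.0043] rows>= 0.9
```

Request:
{"api": "drive_tool", "payload": {
  "rows": [
    {"offset": [-0.002, -0.05, 0.2], "rotation": [0.002, -0.001, -0.004], "claw": 1},
    {"offset": [-0.002, -0.05, 0.3], "rotation": [0.002, -0.001, -0.004], "claw": 1},
    {"offset": [-0.002, -0.05, 0.36], "rotation": [0.002, -0.001, -0.004], "claw": 1},
    {"offset": [-0.002, -0.05, 0.39], "rotation": [0.002, -0.001, -0.004], "claw": 1},
    {"offset": [-0.002, -0.05, 0.41], "rotation": [0.002, -0.001, -0.004], "claw": 1},
    {"offset": [-0.002, -0.05, 0.41], "rotation": [0.002, -0.001, -0.004], "claw": 1},
    {"offset": [-0.002, -0.05, 0.41], "rotation": [0.002, -0.001, -0.004], "claw": 1}
  ]
}}

```text
clock: 2.7
tcp_pos: [0.4504, -0.2728, -0.0049]
orientation: [3.121, -0.355, -0.0]
contact_force: [-0.5, -1.1, -0.4]
grip_width: 0.0855
gripper_force: 0.0
```

```bash
python3 go.py .4505 -.2735 -.004 -13
python3 - <<'E'
from bench import grab_frame
import cv2,numpy as np
g=grab_frame("side"); b=g["frame"][130:220,290:380,::-1]
cv2.imwrite("pics/v2.png",cv2.resize(b,(540,540),interpolation=cv2.INTER_CUBIC))
E
```

```text
t 2.7 p [ 0.4504 -0.2728 -0.0049] yaw -13.0 tilt 0.02 j [ 0.46  0.59 -0.04  2.06  0.05  0.5  -1.42] F [-0.5 -1.1 -0.4] M [0.02 0.   0.06] w 0.0855
offset [ 0.0019  0.0046 -0.0062] rot [0.0002 0.0001 0.0002] rows>= 0.0
```

View pics/v2.png

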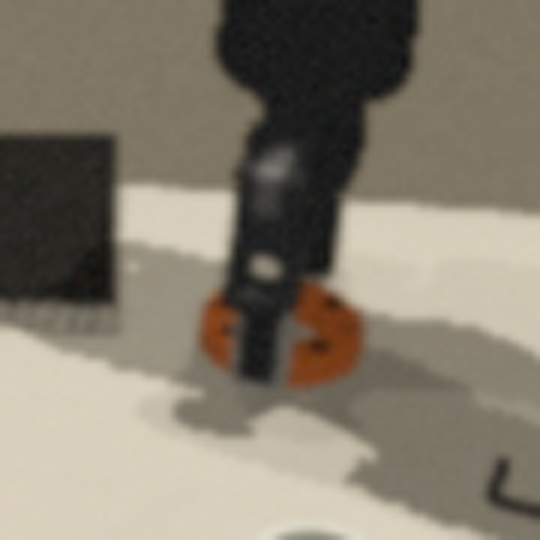

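The near finger stands at (260,360), just outside the disc's near rim, and nothing is touching. The fingers straddle the disc, so I'll close.

Request:
{"api": "drive_tool", "payload": {
  "rows": [
    {"offset": [0, 0, 0], "rotation": [0, 0, 0], "claw": 0.6},
    {"offset": [0, 0, 0], "rotation": [0, 0, 0], "claw": 0.6},
    {"offset": [0, 0, 0], "rotation": [0, 0, 0], "claw": 0.6},
    {"offset": [0, 0, 0], "rotation": [0, 0, 0], "claw": 0.6},
    {"offset": [0, 0, 0], "rotation": [0, 0, 0], "claw": 0.6},
    {"offset": [0, 0, 0], "rotation": [0, 0, 0], "claw": 0.6}
  ],
  "force": 40
}}

```text
clock: 3.25
tcp_pos: [0.4503, -0.2726, -0.0044]
orientation: [3.121, -0.355, -0.001]
contact_force: [-2.4, 1.6, 12.1]
grip_width: 0.0644
gripper_force: 40.9
```

```bash
python3 go.py .4505 -.2735 .14 -13
```

```text
t 3.25 p [ 0.4503 -0.2726 -0.0044] yaw -13.0 tilt 0.03 j [ 0.46  0.58 -0.04  2.06  0.05  0.5  -1.42] F [-2.4  1.6 12.1] M [ 0.28  0.54 -0.02] w 0.0644
offset [ 0.0021  0.0057 -0.9625] rot [0.0002 0.0001 0.0002] rows>= 3.5
```

Request:
{"api": "drive_tool", "payload": {
  "rows": [
    {"offset": [0, 0, -0.1], "rotation": [0, 0, 0], "claw": 0.6},
    {"offset": [0, 0, -0.3], "rotation": [0, 0, 0], "claw": 0.6},
    {"offset": [0, 0, -0.5], "rotation": [0, 0, 0], "claw": 0.6},
    {"offset": [0, 0, -0.7], "rotation": [0, 0, 0], "claw": 0.6},
    {"offset": [0.02, -0.2, -0.9], "rotation": [0, 0, 0], "claw": 0.6},
    {"offset": [0.02, -0.4, -1], "rotation": [0, 0, 0], "claw": 0.6},
    {"offset": [0.02, -0.6, -1], "rotation": [0, 0, 0], "claw": 0.6},
    {"offset": [0.02, -0.8, -1], "rotation": [0, 0, 0], "claw": 0.6},
    {"offset": [0.02, -1, -1], "rotation": [0, 0, 0], "claw": 0.6}
  ]
}}

```text
clock: 4.0
tcp_pos: [0.4868, -0.1255, 0.145]
orientation: [-3.121, 0.355, 0.0]
contact_force: [-0.3, 0.2, -1.4]
grip_width: 0.0643
gripper_force: 44.8
```

Request:
{"api": "drive_tool", "payload": {
  "rows": [
    {"offset": [0.02, -0.2, -0.1], "rotation": [0, 0, -0.05], "claw": 0.6},
    {"offset": [0.02, -0.4, -0.15], "rotation": [0, 0, -0.1], "claw": 0.6},
    {"offset": [0.02, -0.6, -0.15], "rotation": [0, 0, -0.15], "claw": 0.6},
    {"offset": [0.02, -0.8, -0.15], "rotation": [0, 0, -0.2], "claw": 0.6},
    {"offset": [0.02, -0.95, -0.15], "rotation": [0, 0, -0.25], "claw": 0.6},
    {"offset": [0.02, -0.98, -0.15], "rotation": [0, 0, -0.3], "claw": 0.6},
    {"offset": [0.02, -0.98, -0.15], "rotation": [0, 0, -0.35], "claw": 0.6},
    {"offset": [0.02, -0.98, -0.15], "rotation": [0, 0, -0.35], "claw": 0.6}
  ]
}}

```text
clock: 4.67
tcp_pos: [0.5223, 0.0164, 0.1668]
orientation: [-3.051, -0.745, 0.003]
contact_force: [-0.3, 0.1, -1.0]
grip_width: 0.0643
gripper_force: 44.8
```

```bash
python3 go.py .5605 .1565 .165 27
```

```text
t 4.67 p [0.5223 0.0164 0.1668] yaw 27.4 tilt 0.1 j [ 0.1   0.32 -0.31  1.96  0.12  0.87 -1.36] F [-0.3  0.1 -1. ] M [-0.01  0.02 -0.  ] w 0.0643
offset [ 0.6562 -0.7117  0.0117] rot [-0.0006  0.0007  0.0037] rows>= 3.5
```

Request:
{"api": "drive_tool", "payload": {
  "rows": [
    {"offset": [0.2, -0.2, 0], "rotation": [0, 0, 0], "claw": 0.6},
    {"offset": [0.36, -0.4, 0], "rotation": [0, 0, 0.004], "claw": 0.6},
    {"offset": [0.52, -0.57, 0], "rotation": [0, 0, 0.004], "claw": 0.6},
    {"offset": [0.62, -0.68, 0.01], "rotation": [0, 0, 0.004], "claw": 0.6},
    {"offset": [0.65, -0.71, 0.01], "rotation": [0, 0, 0.004], "claw": 0.6},
    {"offset": [0.65, -0.71, 0.01], "rotation": [0, 0, 0.004], "claw": 0.6},
    {"offset": [0.65, -0.71, 0.01], "rotation": [0, 0, 0.004], "claw": 0.6},
    {"offset": [0.65, -0.71, 0.01], "rotation": [0, 0, 0.004], "claw": 0.6}
  ]
}}

```text
clock: 5.33
tcp_pos: [0.5605, 0.1525, 0.165]
orientation: [3.057, 0.719, -0.004]
contact_force: [0.0, -0.5, -0.5]
grip_width: 0.0641
gripper_force: 44.8
```

```bash
python3 go.py .5605 .1565 .13 27
python3 - <<'E'
from bench import grab_frame
import cv2,numpy as np
g=grab_frame("side"); np.save("pics/side3.npy",g,allow_pickle=True); b=g["frame"][200:360,190:350,::-1]
f=grab_frame("top"); np.save("pics/top3.npy",f,allow_pickle=True);a=f["frame"][150:270,80:200,::-1]
cv2.imwrite("pics/v3.png",np.hstack([cv2.resize(b,(400,400),interpolation=cv2.INTER_CUBIC),cv2.resize(a,(400,400),interpolation=cv2.INTER_CUBIC)]))
E
```

```text
t 5.33 p [0.5605 0.1525 0.165 ] yaw 26.5 tilt 0.14 j [-0.12  0.42 -0.33  1.83  0.17  0.92 -1.63] F [ 0.  -0.5 -0.5] M [-0.   -0.01 -0.02] w 0.0641
offset [ 0.0121 -0.0238  0.2336] rot [ 0.0001  0.0012 -0.0045] rows>= 0.8
```

View pics/v3.png

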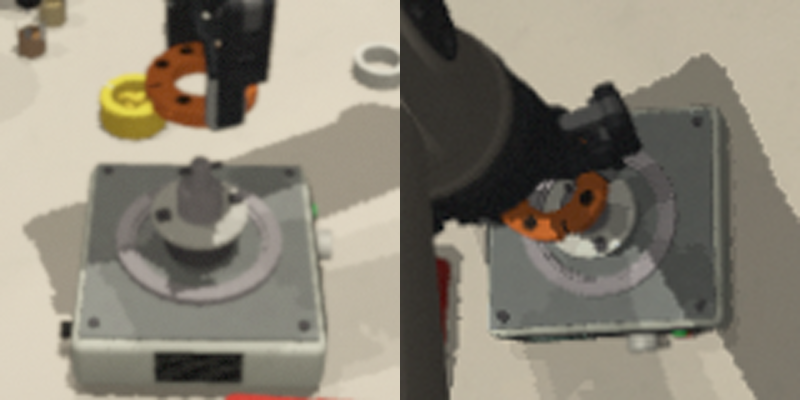

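The disc is held level above the shaft, at (200,85) in the side crop and (555,215) in the top crop. Next I'll measure its centre against the shaft in each camera.

```bash
python3 - <<'E'
from m import *
for nm,c0,w in(("side3",(270,233),30),("top3",(247-0,210),0)):
    f=load(f"pics/{nm}.npy"); h=cv2.cvtColor(f["frame"],cv2.COLOR_RGB2HSV).astype(int)
    m=((h[...,0]<18)&(h[...,1]>130)&(h[...,2]>60)); 
    v,u=np.nonzero(m); Zc=cloud(f)[v,u]
    for z in(.1815,):
        P=onplane(f,np.c_[u,v],z); k=np.hypot(P[:,0]-.5605,P[:,1]-.1565)<.05; P=P[k]; Z=Zc[k]
        print(nm,len(P),"depth z",np.nanpercentile(Z[:,2],[10,50,90]).round(4), "bbox",P.min(0).round(4),P.max(0).round(4))
        hull=cv2.convexHull((P[:,:2]*1e4).astype(np.float32)).reshape(-1,2)/1e4
        # edge points on far side from camera (top rim), fixed radius
        o=rays(f,[(0,0)])[0][:2]
        def fit(H,R): return least_squares(lambda p:np.hypot(H[:,0]-p[0],H[:,1]-p[1])-R,H.mean(0),loss="soft_l1",f_scale=.001)
        c=np.array([.5605,.1565])
        for _ in range(4):
            d=(o-c)/np.linalg.norm(o-c); k=(hull-c)@d<.012 if nm=="side3" else np.ones(len(hull),bool)
            H=hull[k&(abs(np.hypot(*(hull-c).T)-.033)<.006)]; r=fit(H,.033); c=r.x
        print("  centre",c.round(4),len(H),"resid mm",(1e3*np.abs(r.fun)).round(1)[:14])
E
```

```text
side3 570 depth z [0.1731 0.1799 0.1812] bbox [0.5288 0.1244 0.1815] [0.5912 0.1997 0.1815]
  centre [0.5591 0.1562] 18 resid mm [0.9 0.2 1.4 2.2 4.6 0.7 0.6 0.5 0.3 0.  0.4 0.8 1.7 2.2]
top3 289 depth z [0.1802 0.1825 0.1844] bbox [0.5305 0.1181 0.1815] [0.5693 0.1755 0.1815]
  centre [0.5621 0.1511] 21 resid mm [5.  4.4 1.8 0.3 0.1 0.7 1.  0.8 0.6 1.4 1.6 1.4 1.4 0.7]
```

Request:
{"api": "drive_tool", "payload": {
  "rows": [
    {"offset": [0.01, -0.021, 0.1], "rotation": [0, 0, -0.004], "claw": 0.6},
    {"offset": [0.01, -0.021, 0.2], "rotation": [0, 0, -0.004], "claw": 0.6},
    {"offset": [0.01, -0.021, 0.25], "rotation": [0, 0, -0.004], "claw": 0.6},
    {"offset": [0.01, -0.021, 0.3], "rotation": [0, 0, -0.004], "claw": 0.6},
    {"offset": [0.01, -0.021, 0.34], "rotation": [0, 0, -0.004], "claw": 0.6},
    {"offset": [0.01, -0.021, 0.38], "rotation": [0, 0, -0.004], "claw": 0.6},
    {"offset": [0.01, -0.021, 0.42], "rotation": [0, 0, -0.004], "claw": 0.6},
    {"offset": [0.01, -0.021, 0.45], "rotation": [0, 0, -0.004], "claw": 0.6},
    {"offset": [0.01, -0.021, 0.45], "rotation": [0, 0, -0.004], "claw": 0.6},
    {"offset": [0.01, -0.021, 0.45], "rotation": [0, 0, -0.004], "claw": 0.6}
  ]
}}

```text
clock: 6.27
tcp_pos: [0.5605, 0.1585, 0.0977]
orientation: [-3.053, -0.737, 0.002]
contact_force: [0.8, 0.9, -1.1]
grip_width: 0.0645
gripper_force: 44.8
```

```bash
python3 go.py .5605 .156 .0815 27
```

```text
t 6.27 p [0.5605 0.1585 0.0977] yaw 27.1 tilt 0.1 j [-0.14  0.51 -0.31  1.87  0.21  0.79 -1.66] F [ 0.8  0.9 -1.1] M [-0.05 -0.06  0.01] w 0.0645
offset [-0.0078  0.015   0.108 ] rot [-0.0005  0.0007  0.0013] rows>= 0.4
```

Request:
{"api": "drive_tool", "payload": {
  "rows": [
    {"offset": [-0.004, 0.009, 0.02], "rotation": [0, 0, 0], "claw": 0.6},
    {"offset": [-0.004, 0.009, 0.04], "rotation": [0, 0, 0], "claw": 0.6},
    {"offset": [-0.004, 0.009, 0.06], "rotation": [0, 0, 0], "claw": 0.6},
    {"offset": [-0.004, 0.009, 0.075], "rotation": [0, 0, 0], "claw": 0.6},
    {"offset": [-0.004, 0.009, 0.085], "rotation": [0, 0, 0], "claw": 0.6},
    {"offset": [-0.004, 0.009, 0.095], "rotation": [0, 0, 0], "claw": 0.6},
    {"offset": [-0.004, 0.009, 0.1], "rotation": [0, 0, 0], "claw": 0.6},
    {"offset": [-0.004, 0.009, 0.1], "rotation": [0, 0, 0], "claw": 0.6}
  ]
}}

```text
clock: 6.93
tcp_pos: [0.5605, 0.1571, 0.0826]
orientation: [-3.053, -0.737, 0.002]
contact_force: [0.3, 0.0, -1.2]
grip_width: 0.0645
gripper_force: 44.8
```

```bash
python3 go.py .5605 .157 .0755 27
```

```text
t 6.93 p [0.5605 0.1571 0.0826] yaw 27.2 tilt 0.1 j [-0.14  0.53 -0.31  1.88  0.22  0.77 -1.67] F [ 0.3  0.  -1.2] M [-0.01  0.03  0.01] w 0.0645
offset [-0.0004  0.0004  0.0474] rot [-0.0005  0.0007  0.0013] rows>= 0.2
```

Request:
{"api": "drive_tool", "payload": {
  "rows": [
    {"offset": [0, 0, 0.01], "rotation": [0, 0, 0], "claw": 0.6},
    {"offset": [0, 0, 0.015], "rotation": [0, 0, 0], "claw": 0.6},
    {"offset": [0, 0, 0.02], "rotation": [0, 0, 0], "claw": 0.6},
    {"offset": [0, 0, 0.025], "rotation": [0, 0, 0], "claw": 0.6},
    {"offset": [0, 0, 0.028], "rotation": [0, 0, 0], "claw": 0.6},
    {"offset": [0, 0, 0.028], "rotation": [0, 0, 0], "claw": 0.6}
  ]
}}

```text
clock: 7.43
tcp_pos: [0.5606, 0.1571, 0.0785]
orientation: [-3.053, -0.737, 0.002]
contact_force: [-0.5, -0.6, -1.4]
grip_width: 0.0642
gripper_force: 44.8
```

```bash
python3 go.py .5605 .157 .0755 27
```

```text
t 7.43 p [0.5606 0.1571 0.0785] yaw 27.2 tilt 0.09 j [-0.14  0.53 -0.31  1.89  0.22  0.76 -1.67] F [-0.5 -0.6 -1.4] M [ 0.    0.02 -0.01] w 0.0642
offset [-0.0005  0.0002  0.0199] rot [-0.0005  0.0006  0.0013] rows>= 0.1
```

Request:
{"api": "drive_tool", "payload": {
  "rows": [
    {"offset": [0, 0, 0.005], "rotation": [0, 0, 0.01], "claw": 0.6},
    {"offset": [0, 0, 0.01], "rotation": [0, 0, 0.02], "claw": 0.6},
    {"offset": [0, 0, 0.015], "rotation": [0, 0, 0.01], "claw": 0.6},
    {"offset": [0, 0, 0.02], "rotation": [0, 0, 0], "claw": 0.6},
    {"offset": [0, 0, 0.022], "rotation": [0, 0, -0.01], "claw": 0.6},
    {"offset": [0, 0, 0.025], "rotation": [0, 0, 0], "claw": 0.6},
    {"offset": [0, 0, 0.025], "rotation": [0, 0, 0], "claw": 0.6}
  ]
}}

```text
clock: 8.02
tcp_pos: [0.561, 0.1571, 0.0752]
orientation: [-3.054, -0.735, 0.001]
contact_force: [0.2, -0.8, 3.7]
grip_width: 0.0643
gripper_force: 45.2
```

```bash
python3 go.py .5605 .157 .0735 27
```

```text
t 8.02 p [0.561  0.1571 0.0752] yaw 27.1 tilt 0.05 j [-0.15  0.54 -0.3   1.89  0.23  0.75 -1.67] F [ 0.2 -0.8  3.7] M [-0.15  0.09  0.01] w 0.0643
offset [-0.0034 -0.001   0.0116] rot [-0.0004  0.0001  0.0006] rows>= 0.0
```

Request:
{"api": "drive_tool", "payload": {
  "rows": [
    {"offset": [0, 0, 0], "rotation": [0, 0, 0.01], "claw": 0.6},
    {"offset": [0, 0, 0], "rotation": [0, 0, -0.01], "claw": 0.6},
    {"offset": [0, 0, -0.005], "rotation": [0, 0, 0], "claw": 0.7},
    {"offset": [0, 0, -0.005], "rotation": [0, 0, 0], "claw": 1},
    {"offset": [0, 0, -0.005], "rotation": [0, 0, 0], "claw": 1},
    {"offset": [0, 0, -0.02], "rotation": [0, 0, 0], "claw": 1},
    {"offset": [0, 0, -0.1], "rotation": [0, 0, 0], "claw": 1},
    {"offset": [0, 0, -0.3], "rotation": [0, 0, 0], "claw": 1},
    {"offset": [0, 0, -0.55], "rotation": [0, 0, 0], "claw": 1},
    {"offset": [0, 0, -0.8], "rotation": [0, 0, 0], "claw": 1},
    {"offset": [-0.2, 0.2, -0.8], "rotation": [0, 0, 0], "claw": 1},
    {"offset": [-0.4, 0.4, -0.8], "rotation": [0, 0, 0], "claw": 1},
    {"offset": [-0.6, 0.6, -0.8], "rotation": [0, 0, 0], "claw": 1},
    {"offset": [-0.75, 0.75, -0.8], "rotation": [0, 0, 0], "claw": 1},
    {"offset": [-0.75, 0.75, -0.8], "rotation": [0, 0, 0], "claw": 1},
    {"offset": [-0.75, 0.75, -0.8], "rotation": [0, 0, 0], "claw": 1}
  ]
}}

```text
clock: 9.35
tcp_pos: [0.5116, 0.0033, 0.1958]
orientation: [3.055, 0.73, -0.001]
contact_force: [-0.3, 0.2, -0.0]
grip_width: 0.085
gripper_force: 0.0
```

```bash
python3 go.py .4405 -.105 .1 27
python3 - <<'E'
from bench import grab_frame
import cv2,numpy as np
g=grab_frame("side"); np.save("pics/side4.npy",g,allow_pickle=True); b=g["frame"][220:360,200:340,::-1]
f=grab_frame("top"); np.save("pics/top4.npy",f,allow_pickle=True);a=f["frame"][165:265,85:185,::-1]
cv2.imwrite("pics/v4.png",np.hstack([cv2.resize(b,(400,400),interpolation=cv2.INTER_CUBIC),cv2.resize(a,(400,400),interpolation=cv2.INTER_CUBIC)]))
for n,X in(("S",g),("T",f)):
    h=cv2.cvtColor(X["frame"],cv2.COLOR_RGB2HSV).astype(int);from m import *
    v,u=np.nonzero((h[...,0]<18)&(h[...,1]>130)&(h[...,2]>60)); P=cloud(X)[v,u]; P=P[np.hypot(P[:,0]-.56,P[:,1]-.157)<.05]
    t=P[P[:,2]>.086]; A=np.c_[t[:,:2]-[.5605,.157],np.ones(len(t))]; print(n,len(t),"top plane (slopes,z)",np.linalg.lstsq(A,t[:,2],rcond=None)[0].round(4),"bbox mid",((P.min(0)+P.max(0))/2).round(4))
E
```

```text
t 9.35 p [0.5116 0.0033 0.1958] yaw 26.9 tilt 0.05 j [ 0.13  0.27 -0.3   1.96  0.1   0.93 -1.33] F [-0.3  0.2 -0. ] M [ 0.04 -0.05 -0.02] w 0.085
offset [-0.7485  0.4299  0.639 ] rot [-0.      0.0004 -0.0011] rows>= 3.9
S 719 top plane (slopes,z) [ 0.0006 -0.0225  0.0909] bbox mid [0.5611 0.1617 0.0808]Traceback (most recent call last):
  File "<stdin>", line 9, in <module>
    return umr_minimum(a, axis, None, out, keepdims, initial, where)
ValueError: zero-size array to reduction operation minimum which has no identity
```

View pics/v4.png

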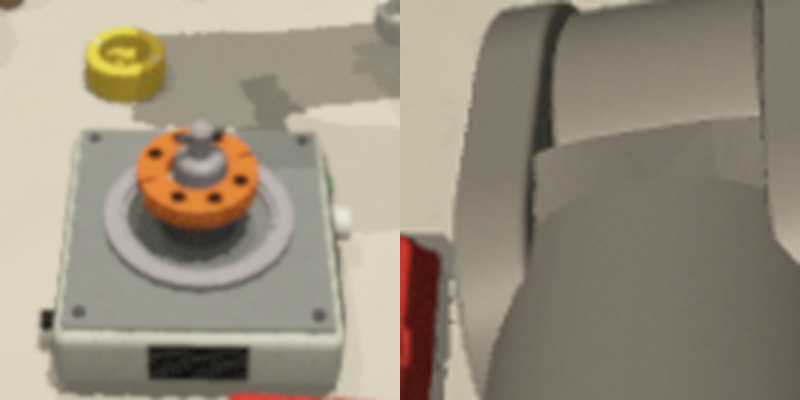

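The side crop shows the disc flat and centred on the flange at (197,178), with its depth top at 0.091 m against 0.092 expected, so it is home. Next is the spacer.

Request:
{"api": "drive_tool", "payload": {
  "rows": [
    {"offset": [-0.23, 0.13, 0.1], "rotation": [0, 0, 0], "claw": 1},
    {"offset": [-0.4, 0.25, 0.25], "rotation": [0, 0, 0], "claw": 1},
    {"offset": [-0.58, 0.35, 0.4], "rotation": [0, 0, 0], "claw": 1},
    {"offset": [-0.7, 0.42, 0.55], "rotation": [0, 0, 0], "claw": 1},
    {"offset": [-0.748, 0.43, 0.64], "rotation": [0, 0, 0], "claw": 1},
    {"offset": [-0.748, 0.43, 0.64], "rotation": [0, 0, 0], "claw": 1},
    {"offset": [-0.748, 0.43, 0.64], "rotation": [0, 0, 0], "claw": 1},
    {"offset": [-0.748, 0.43, 0.64], "rotation": [0, 0, 0], "claw": 1},
    {"offset": [-0.748, 0.43, 0.64], "rotation": [0, 0, 0], "claw": 1}
  ]
}}

```text
clock: 10.2
tcp_pos: [0.4435, -0.1016, 0.1001]
orientation: [-3.053, -0.741, -0.002]
contact_force: [0.4, 0.2, 0.9]
grip_width: 0.0857
gripper_force: 0.0
```

```bash
python3 go.py .4405 -.105 .002 27
```

```text
t 10.2 p [ 0.4435 -0.1016  0.1001] yaw 27.3 tilt 0.09 j [ 0.3   0.32 -0.24  2.17  0.12  0.66 -1.12] F [0.4 0.2 0.9] M [-0.   -0.04  0.  ] w 0.0857
offset [-0.0295  0.0109  0.6541] rot [ 0.0001 -0.0008  0.0026] rows>= 2.4
```

Request:
{"api": "drive_tool", "payload": {
  "rows": [
    {"offset": [-0.03, 0.011, 0.2], "rotation": [0, 0, 0.002], "claw": 0.85},
    {"offset": [-0.03, 0.011, 0.4], "rotation": [0, 0, 0.002], "claw": 0.85},
    {"offset": [-0.03, 0.011, 0.52], "rotation": [0, 0, 0.002], "claw": 0.85},
    {"offset": [-0.03, 0.011, 0.6], "rotation": [0, 0, 0.002], "claw": 0.85},
    {"offset": [-0.03, 0.011, 0.65], "rotation": [0, 0, 0.002], "claw": 0.85},
    {"offset": [-0.03, 0.011, 0.65], "rotation": [0, 0, 0.002], "claw": 0.85},
    {"offset": [-0.03, 0.011, 0.65], "rotation": [0, 0, 0.002], "claw": 0.85}
  ]
}}

```text
clock: 10.78
tcp_pos: [0.439, -0.106, 0.0019]
orientation: [-3.054, -0.733, 0.001]
contact_force: [-0.3, -0.3, 1.5]
grip_width: 0.0725
gripper_force: 0.0
```

```bash
python3 go.py .4405 -.105 .002 27
```

```text
t 10.78 p [ 0.439  -0.106   0.0019] yaw 27.0 tilt 0.04 j [ 0.25  0.5  -0.18  2.22  0.21  0.43 -1.2 ] F [-0.3 -0.3  1.5] M [-0.   -0.02 -0.03] w 0.0725
offset [ 0.0121 -0.0014 -0.0004] rot [-0.0003  0.0001 -0.0002] rows>= 0.0
```

Request:
{"api": "drive_tool", "payload": {
  "rows": [
    {"offset": [0.012, 0, 0], "rotation": [0, 0, 0], "claw": 0.35},
    {"offset": [0.012, 0, 0], "rotation": [0, 0, 0], "claw": 0.35},
    {"offset": [0.012, 0, 0], "rotation": [0, 0, 0], "claw": 0.35},
    {"offset": [0.012, 0, 0], "rotation": [0, 0, 0], "claw": 0.35},
    {"offset": [0.012, 0, 0], "rotation": [0, 0, 0], "claw": 0.35},
    {"offset": [0.012, 0, 0], "rotation": [0, 0, 0], "claw": 0.35},
    {"offset": [0.012, 0, 0], "rotation": [0, 0, 0], "claw": 0.35}
  ],
  "force": 40
}}

```text
clock: 11.37
tcp_pos: [0.4409, -0.1056, 0.0028]
orientation: [3.055, 0.731, 0.002]
contact_force: [-0.9, 1.5, 8.7]
grip_width: 0.0445
gripper_force: 39.4
```

```bash
python3 go.py .5605 .157 .16 27
```

```text
t 11.37 p [ 0.4409 -0.1056  0.0028] yaw 26.9 tilt 0.07 j [ 0.25  0.5  -0.18  2.22  0.21  0.43 -1.2 ] F [-0.9  1.5  8.7] M [ 0.22  0.23 -0.16] w 0.0445
offset [ 1.5042 -1.2002 -1.047 ] rot [ 0.0002 -0.0006 -0.0009] rows>= 7.9
```

Request:
{"api": "drive_tool", "payload": {
  "rows": [
    {"offset": [0, 0, -0.1], "rotation": [0, 0, 0], "claw": 0.35},
    {"offset": [0, 0, -0.35], "rotation": [0, 0, 0], "claw": 0.35},
    {"offset": [0, 0, -0.6], "rotation": [0, 0, 0], "claw": 0.35},
    {"offset": [0.1, -0.08, -0.85], "rotation": [0, 0, 0], "claw": 0.35},
    {"offset": [0.25, -0.2, -1], "rotation": [0, 0, 0], "claw": 0.35},
    {"offset": [0.4, -0.32, -1], "rotation": [0, 0, 0], "claw": 0.35},
    {"offset": [0.55, -0.44, -1], "rotation": [0, 0, 0], "claw": 0.35},
    {"offset": [0.75, -0.6, -1], "rotation": [0, 0, 0], "claw": 0.35},
    {"offset": [0.75, -0.6, -1], "rotation": [0, 0, 0], "claw": 0.35}
  ]
}}

```text
clock: 12.12
tcp_pos: [0.5025, 0.0333, 0.1531]
orientation: [-3.049, -0.743, -0.008]
contact_force: [0.2, 0.7, -1.7]
grip_width: 0.0442
gripper_force: 41.2
```

Request:
{"api": "drive_tool", "payload": {
  "rows": [
    {"offset": [0.2, -0.16, 0], "rotation": [0, 0, 0], "claw": 0.35},
    {"offset": [0.4, -0.32, 0], "rotation": [0, 0, 0], "claw": 0.35},
    {"offset": [0.6, -0.48, 0], "rotation": [0, 0, 0], "claw": 0.35},
    {"offset": [0.7, -0.56, 0], "rotation": [0, 0, 0], "claw": 0.35},
    {"offset": [0.75, -0.6, 0], "rotation": [0, 0, 0], "claw": 0.35},
    {"offset": [0.75, -0.6, 0], "rotation": [0, 0, 0], "claw": 0.35},
    {"offset": [0.75, -0.6, 0], "rotation": [0, 0, 0], "claw": 0.35},
    {"offset": [0.75, -0.6, 0], "rotation": [0, 0, 0], "claw": 0.35}
  ]
}}

```text
clock: 12.78
tcp_pos: [0.5585, 0.1542, 0.1512]
orientation: [3.055, 0.728, -0.004]
contact_force: [0.5, -0.4, -1.0]
grip_width: 0.0442
gripper_force: 41.2
```

```bash
python3 go.py .5605 .157 .112 27
python3 - <<'E'
from bench import grab_frame
import cv2,numpy as np
g=grab_frame("side"); np.save("pics/side5.npy",g,allow_pickle=True); b=g["frame"][200:340,200:340,::-1]
f=grab_frame("top"); a=f["frame"][165:265,85:185,::-1]
cv2.imwrite("pics/v5.png",np.hstack([cv2.resize(b,(400,400),interpolation=cv2.INTER_CUBIC),cv2.resize(a,(400,400),interpolation=cv2.INTER_CUBIC)]))
E
```

```text
t 12.78 p [0.5585 0.1542 0.1512] yaw 26.8 tilt 0.15 j [-0.12  0.43 -0.33  1.84  0.18  0.9  -1.64] F [ 0.5 -0.4 -1. ] M [ 0.02  0.01 -0.03] w 0.0442
offset [ 0.021  -0.0108  0.2612] rot [ 0.0001  0.0013 -0.0018] rows>= 0.9
```

View pics/v5.png

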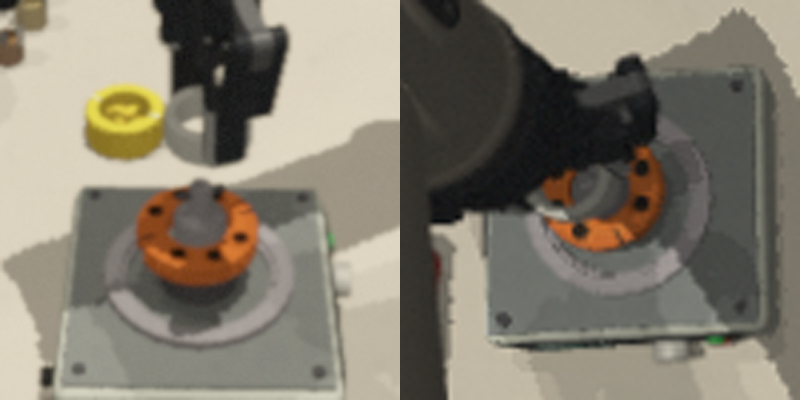

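The spacer is held level at (195,125) in the side crop, above the shaft end at (203,187). I'll lower it gently.

Request:
{"api": "drive_tool", "payload": {
  "rows": [
    {"offset": [0.02, -0.011, 0.08], "rotation": [0, 0.001, -0.001], "claw": 0.35},
    {"offset": [0.02, -0.011, 0.12], "rotation": [0, 0.001, -0.001], "claw": 0.35},
    {"offset": [0.02, -0.011, 0.15], "rotation": [0, 0.001, -0.001], "claw": 0.35},
    {"offset": [0.02, -0.011, 0.18], "rotation": [0, 0.001, -0.001], "claw": 0.35},
    {"offset": [0.02, -0.011, 0.21], "rotation": [0, 0.001, -0.001], "claw": 0.35},
    {"offset": [0.02, -0.011, 0.24], "rotation": [0, 0.001, -0.001], "claw": 0.35},
    {"offset": [0.02, -0.011, 0.26], "rotation": [0, 0.001, -0.001], "claw": 0.35},
    {"offset": [0.02, -0.011, 0.26], "rotation": [0, 0.001, -0.001], "claw": 0.35}
  ]
}}

```text
clock: 13.55
tcp_pos: [0.5605, 0.1594, 0.1115]
orientation: [-3.054, -0.734, 0.001]
contact_force: [-0.4, 0.2, -0.4]
grip_width: 0.0444
gripper_force: 41.2
```

```bash
python3 go.py .5605 .157 .097 27
```

```text
t 13.55 p [0.5605 0.1594 0.1115] yaw 27.0 tilt 0.07 j [-0.13  0.49 -0.32  1.87  0.2   0.82 -1.66] F [-0.4  0.2 -0.4] M [-0.06  0.07 -0.02] w 0.0444
offset [-0.0069  0.0142  0.0968] rot [-0.0006  0.0001  0.0003] rows>= 0.4
```

Request:
{"api": "drive_tool", "payload": {
  "rows": [
    {"offset": [-0.007, 0.013, 0.01], "rotation": [0, 0, 0], "claw": 0.35},
    {"offset": [-0.007, 0.013, 0.03], "rotation": [0, 0, 0], "claw": 0.35},
    {"offset": [-0.007, 0.013, 0.05], "rotation": [0, 0, 0], "claw": 0.35},
    {"offset": [-0.007, 0.013, 0.07], "rotation": [0, 0, 0], "claw": 0.35},
    {"offset": [-0.007, 0.013, 0.085], "rotation": [0, 0, 0], "claw": 0.35},
    {"offset": [-0.007, 0.013, 0.095], "rotation": [0, 0, 0], "claw": 0.35},
    {"offset": [-0.007, 0.013, 0.1], "rotation": [0, 0, 0], "claw": 0.35},
    {"offset": [-0.007, 0.013, 0.1], "rotation": [0, 0, 0], "claw": 0.35}
  ]
}}

```text
clock: 14.22
tcp_pos: [0.5607, 0.1573, 0.0971]
orientation: [-3.053, -0.734, -0.001]
contact_force: [-0.4, 0.1, -0.1]
grip_width: 0.0442
gripper_force: 41.2
```

```bash
python3 go.py .5605 .157 .094 27
```

```text
t 14.22 p [0.5607 0.1573 0.0971] yaw 27.0 tilt 0.07 j [-0.14  0.51 -0.32  1.88  0.21  0.79 -1.66] F [-0.4  0.1 -0.1] M [-0.01 -0.02 -0.03] w 0.0442
offset [-0.0024  0.0011  0.0208] rot [-0.0005 -0.0003  0.0003] rows>= 0.1
```

Request:
{"api": "drive_tool", "payload": {
  "rows": [
    {"offset": [0, 0, 0.008], "rotation": [0, 0, 0], "claw": 0.35},
    {"offset": [0, 0, 0.014], "rotation": [0, 0, 0], "claw": 0.35},
    {"offset": [0, 0, 0.019], "rotation": [0, 0, 0], "claw": 0.35},
    {"offset": [0, 0, 0.022], "rotation": [0, 0, 0], "claw": 0.35},
    {"offset": [0, 0, 0.022], "rotation": [0, 0, 0], "claw": 0.35}
  ]
}}

```text
clock: 14.63
tcp_pos: [0.561, 0.1573, 0.0943]
orientation: [-3.054, -0.734, -0.002]
contact_force: [-1.9, -0.5, 3.1]
grip_width: 0.044
gripper_force: 41.5
```

```bash
python3 go.py .5605 .157 .2 27
```

```text
t 14.63 p [0.561  0.1573 0.0943] yaw 27.0 tilt 0.08 j [-0.14  0.51 -0.32  1.88  0.21  0.78 -1.67] F [-1.9 -0.5  3.1] M [-0.13  0.2   0.01] w 0.044
offset [-3.100e-03 -1.000e-04 -7.046e-01] rot [-0.0004 -0.0006  0.0003] rows>= 2.5
```

Request:
{"api": "drive_tool", "payload": {
  "rows": [
    {"offset": [0, 0, -0.005], "rotation": [0, 0, 0], "claw": 0.6},
    {"offset": [0, 0, -0.005], "rotation": [0, 0, 0], "claw": 0.85},
    {"offset": [0, 0, -0.005], "rotation": [0, 0, 0], "claw": 0.85},
    {"offset": [0, 0, -0.02], "rotation": [0, 0, 0], "claw": 0.85},
    {"offset": [0, 0, -0.1], "rotation": [0, 0, 0], "claw": 0.85},
    {"offset": [0, 0, -0.3], "rotation": [0, 0, 0], "claw": 0.85},
    {"offset": [0, 0, -0.5], "rotation": [0, 0, 0], "claw": 0.85},
    {"offset": [0, 0, -0.7], "rotation": [0, 0, 0], "claw": 0.85},
    {"offset": [-0.07, 0.2, -0.7], "rotation": [0, 0, 0], "claw": 0.85},
    {"offset": [-0.14, 0.4, -0.7], "rotation": [0, 0, 0], "claw": 0.85},
    {"offset": [-0.21, 0.6, -0.7], "rotation": [0, 0, 0], "claw": 0.85},
    {"offset": [-0.28, 0.8, -0.7], "rotation": [0, 0, 0], "claw": 0.85},
    {"offset": [-0.35, 0.96, -0.7], "rotation": [0, 0, 0], "claw": 0.85},
    {"offset": [-0.35, 0.96, -0.7], "rotation": [0, 0, 0], "claw": 0.85}
  ]
}}

```text
clock: 15.8
tcp_pos: [0.5799, -0.0027, 0.1997]
orientation: [3.055, 0.72, 0.001]
contact_force: [0.1, -0.9, 0.0]
grip_width: 0.0727
gripper_force: 0.0
```

Request:
{"api": "drive_tool", "payload": {
  "rows": [
    {"offset": [-0.07, 0.2, 0.1], "rotation": [0, 0, -0.06], "claw": 0.85},
    {"offset": [-0.14, 0.4, 0.2], "rotation": [0, 0, -0.12], "claw": 0.85},
    {"offset": [-0.21, 0.6, 0.4], "rotation": [0, 0, -0.18], "claw": 0.85},
    {"offset": [-0.28, 0.8, 0.55], "rotation": [0, 0, -0.24], "claw": 0.85},
    {"offset": [-0.345, 0.95, 0.6], "rotation": [0, 0, -0.3], "claw": 0.85},
    {"offset": [-0.345, 0.95, 0.6], "rotation": [0, 0, -0.36], "claw": 0.85},
    {"offset": [-0.345, 0.95, 0.6], "rotation": [0, 0, -0.41], "claw": 0.85},
    {"offset": [-0.345, 0.95, 0.6], "rotation": [0, 0, -0.445], "claw": 0.85},
    {"offset": [-0.345, 0.95, 0.6], "rotation": [0, 0, -0.445], "claw": 0.85},
    {"offset": [-0.345, 0.95, 0.6], "rotation": [0, 0, -0.445], "claw": 0.85},
    {"offset": [-0.345, 0.95, 0.6], "rotation": [0, 0, -0.445], "claw": 0.85}
  ]
}}

```text
clock: 16.72
tcp_pos: [0.5984, -0.1451, 0.1092]
orientation: [-2.443, -1.975, -0.002]
contact_force: [0.4, -0.4, 0.3]
grip_width: 0.0726
gripper_force: 0.0
```

```bash
python3 go.py .5995 -.146 .004 78
python3 - <<'E'
from bench import grab_frame
from m import *
X=grab_frame("side"); b=X["frame"][180:320,190:330,::-1]
cv2.imwrite("pics/v6.png",cv2.resize(b,(560,560),interpolation=cv2.INTER_CUBIC))
P=cloud(X)[230:330,220:320].reshape(-1,3); k=(np.hypot(P[:,0]-.5605,P[:,1]-.157)<.03)
for lo,hi in((.102,.115),(.085,.095)):
    t=P[k&(P[:,2]>lo)&(P[:,2]<hi)]; print(len(t),np.median(t[:,2]).round(4),((t.min(0)+t.max(0))/2).round(4),np.ptp(t,0).round(4))
E
```

```text
t 16.72 p [ 0.5984 -0.1451  0.1092] yaw 77.9 tilt 0.08 j [ 0.45  0.55 -0.42  1.78  0.29  0.87 -0.31] F [ 0.4 -0.4  0.3] M [0.01 0.01 0.04] w 0.0726
offset [-0.005   0.008   0.7013] rot [ 0.0003 -0.0006 -0.0008] rows>= 2.5
427 0.1084 [0.5586 0.1591 0.1085] [0.0444 0.0452 0.0129]
292 0.0913 [0.5608 0.1633 0.0917] [0.0589 0.0462 0.0065]
```

View pics/v6.png

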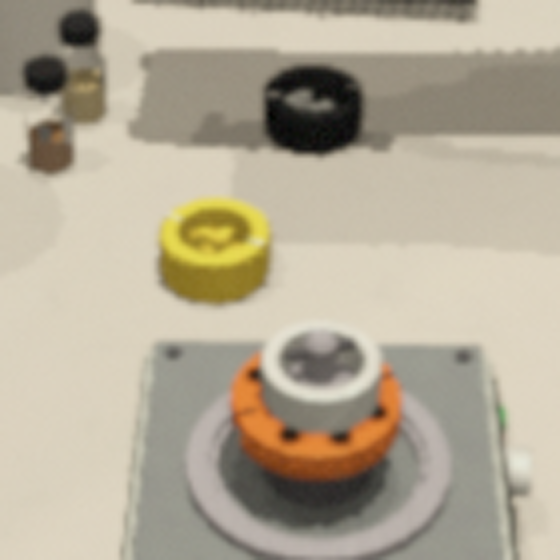

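The spacer sits flat on the disc at (320,375), top measured at 0.108 m. The black cap is untouched at (313,107), so I'll go down on it.

Request:
{"api": "drive_tool", "payload": {
  "rows": [
    {"offset": [-0.005, 0.008, 0.25], "rotation": [0, 0, 0], "claw": 0.9},
    {"offset": [-0.005, 0.008, 0.45], "rotation": [0, 0, 0], "claw": 0.9},
    {"offset": [-0.005, 0.008, 0.58], "rotation": [0, 0, 0], "claw": 0.9},
    {"offset": [-0.005, 0.008, 0.66], "rotation": [0, 0, 0], "claw": 0.9},
    {"offset": [-0.005, 0.008, 0.7], "rotation": [0, 0, 0], "claw": 0.9},
    {"offset": [-0.005, 0.008, 0.7], "rotation": [0, 0, 0], "claw": 0.9},
    {"offset": [-0.005, 0.008, 0.7], "rotation": [0, 0, 0], "claw": 0.9}
  ]
}}

```text
clock: 17.35
tcp_pos: [0.6001, -0.146, 0.0045]
orientation: [2.441, 1.977, 0.003]
contact_force: [0.3, -0.3, 0.2]
grip_width: 0.0768
gripper_force: 0.0
```

```bash
python3 go.py .5995 -.146 .004 78
```

```text
t 17.35 p [ 0.6001 -0.146   0.0045] yaw 78.0 tilt 0.11 j [ 0.41  0.7  -0.37  1.82  0.37  0.69 -0.38] F [ 0.3 -0.3  0.2] M [ 0.04 -0.   -0.05] w 0.0768
offset [-0.0006 -0.0038  0.0036] rot [ 0.0007 -0.0007  0.0001] rows>= 0.0
```

Request:
{"api": "drive_tool", "payload": {
  "rows": [
    {"offset": [0, 0, 0], "rotation": [0, 0, 0], "claw": 0.45},
    {"offset": [0, 0, 0], "rotation": [0, 0, 0], "claw": 0.45},
    {"offset": [0, 0, 0], "rotation": [0, 0, 0], "claw": 0.45},
    {"offset": [0, 0, 0], "rotation": [0, 0, 0], "claw": 0.45},
    {"offset": [0, 0, 0], "rotation": [0, 0, 0], "claw": 0.45},
    {"offset": [0, 0, 0], "rotation": [0, 0, 0], "claw": 0.45},
    {"offset": [0, 0, 0], "rotation": [0, 0, 0], "claw": 0.45}
  ],
  "force": 60
}}

```text
clock: 17.93
tcp_pos: [0.6005, -0.1464, 0.0056]
orientation: [2.44, 1.976, 0.004]
contact_force: [-0.8, 0.6, 6.9]
grip_width: 0.0514
gripper_force: 62.4
```

Request:
{"api": "drive_tool", "payload": {
  "rows": [
    {"offset": [0, 0, -0.1], "rotation": [0, 0, 0], "claw": 0.45},
    {"offset": [0, 0, -0.3], "rotation": [0, 0, 0], "claw": 0.45},
    {"offset": [0, 0, -0.55], "rotation": [0, 0, 0], "claw": 0.45},
    {"offset": [0, 0, -0.8], "rotation": [0, 0, 0], "claw": 0.45},
    {"offset": [0, 0, -1], "rotation": [0, 0, 0], "claw": 0.45},
    {"offset": [0, 0, -1], "rotation": [0, 0, 0], "claw": 0.45},
    {"offset": [0, 0, -1], "rotation": [0, 0, 0], "claw": 0.45}
  ]
}}

```text
clock: 18.52
tcp_pos: [0.6006, -0.1466, 0.1571]
orientation: [2.438, 1.975, 0.007]
contact_force: [-1.2, 0.5, -1.1]
grip_width: 0.0512
gripper_force: 63.3
```

```bash
python3 go.py .5605 .157 .165 87
```

```text
t 18.52 p [ 0.6006 -0.1466  0.1571] yaw 78.0 tilt 0.32 j [ 0.47  0.5  -0.45  1.75  0.26  0.95 -0.28] F [-1.2  0.5 -1.1] M [ 0.01  0.06 -0.02] w 0.0512
offset [ 1.9245 -0.6817 -0.0545] rot [ 0.0028 -0.0003 -0.0784] rows>= 7.3
```

Request:
{"api": "drive_tool", "payload": {
  "rows": [
    {"offset": [0.2, -0.07, -0.05], "rotation": [0, 0, 0], "claw": 0.45},
    {"offset": [0.4, -0.14, -0.05], "rotation": [0, 0, 0], "claw": 0.45},
    {"offset": [0.6, -0.21, -0.05], "rotation": [0, 0, 0], "claw": 0.45},
    {"offset": [0.8, -0.28, -0.05], "rotation": [0, 0, 0], "claw": 0.45},
    {"offset": [0.96, -0.34, -0.05], "rotation": [0, 0, 0], "claw": 0.45},
    {"offset": [0.96, -0.34, -0.05], "rotation": [0, 0, 0], "claw": 0.45}
  ]
}}

```text
clock: 19.02
tcp_pos: [0.577, 0.0126, 0.1607]
orientation: [-2.428, -1.985, -0.002]
contact_force: [-0.2, 0.9, -0.9]
grip_width: 0.0513
gripper_force: 63.2
```

Request:
{"api": "drive_tool", "payload": {
  "rows": [
    {"offset": [0.2, -0.07, 0], "rotation": [0.002, 0, -0.04], "claw": 0.45},
    {"offset": [0.4, -0.14, 0], "rotation": [0.002, 0, -0.078], "claw": 0.45},
    {"offset": [0.6, -0.21, 0], "rotation": [0.002, 0, -0.078], "claw": 0.45},
    {"offset": [0.8, -0.28, 0], "rotation": [0.002, 0, -0.078], "claw": 0.45},
    {"offset": [0.96, -0.34, 0], "rotation": [0.002, 0, -0.078], "claw": 0.45},
    {"offset": [0.96, -0.34, 0], "rotation": [0.002, 0, -0.078], "claw": 0.45},
    {"offset": [0.96, -0.34, 0], "rotation": [0.002, 0, -0.078], "claw": 0.45},
    {"offset": [0.96, -0.34, 0], "rotation": [0.002, 0, -0.078], "claw": 0.45}
  ]
}}

```text
clock: 19.68
tcp_pos: [0.5587, 0.1553, 0.1606]
orientation: [-2.277, -2.159, 0.006]
contact_force: [0.2, -0.4, -1.5]
grip_width: 0.0513
gripper_force: 63.2
```

```bash
python3 go.py .5605 .157 .135 87
python3 - <<'E'
from bench import grab_frame
from m import *
X=grab_frame("side"); Y=grab_frame("top"); np.save("pics/side7.npy",X,allow_pickle=True); np.save("pics/top7.npy",Y,allow_pickle=True)
cv2.imwrite("pics/v7.png",np.hstack([cv2.resize(X["frame"][190:310,210:330,::-1],(400,400),interpolation=cv2.INTER_CUBIC),cv2.resize(Y["frame"][165:265,85:185,::-1],(400,400),interpolation=cv2.INTER_CUBIC)]))
E
```

```text
t 19.68 p [0.5587 0.1553 0.1606] yaw 86.9 tilt 0.31 j [ 0.05  0.46 -0.56  1.82  0.29  0.95 -0.68] F [ 0.2 -0.4 -1.5] M [-0.03 -0.02  0.01] w 0.0513
offset [0.0116 0.0125 0.1707] rot [-0.0027 -0.0001 -0.0005] rows>= 0.6
```

View pics/v7.png

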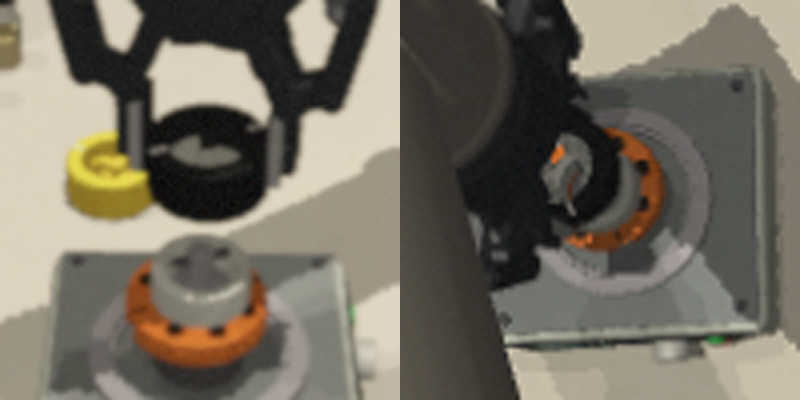

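In the side crop the cap's white marks are at (157,150) and (255,127), the cap's centre is near (208,150), and the spacer below is undisturbed. I'll compute the cap's axis and centre from those.

```bash
python3 - <<'E'
from m import *
X=load("pics/side7.npy")
f=X["frame"].max(2).astype(int)
v,u=np.mgrid[222:246,250:294]; 
P=onplane(X,np.c_[u.ravel(),v.ravel()],.182)[:,:2]; c=np.array([.5595,.1555])
# cap dark region fit: back rim
m=(X["frame"].max(2)<70).astype(np.uint8)
hand=onplane(X,[(257.1,235),(286.5,228.1)],.182)[:,:2]; d=hand[0]-hand[1]; print(hand.round(4),"mid",hand.mean(0).round(4),"len",np.hypot(*d).round(4),"ang",np.degrees(np.arctan2(d[1],d[0])).round(1))
s=X["frame"].astype(int); br=s.max(2)[222:246,250:294]
print(br[8:16,2:14]); print(br[2:10,30:42])
E
```

```text
[[0.5773 0.1705]
 [0.538  0.1486]] mid [0.5576 0.1595] len 0.0449 ang 29.2
[[ 63  34  22  13  24  15  22  18  27  19  16  24]
 [ 64  30  21  18  24  17  19  23  21  22  21  30]
 [ 67  30  23  21  17  20  23  26  19  24  45  61]
 [ 65  31  24  37  46  53  67  67  52  53  75  93]
 [ 63  36  45  70  89  95 106 102  80  76  97 109]
 [ 66  40  56  89 104  94  85  75  63  80 105 115]
 [ 66  33  36  61  67  57  46  36  39  62  93 108]
 [ 65  28  13  25  26  23  21  21  25  35  59  83]]
[[ 17  31  45  65  98 145 185 209 216 205 169  97]
 [ 18  21  24  26  39  82 136 182 203 191 139  86]
 [ 22  18  22  19  28  50  83 133 166 167 120  87]
 [ 18  18  19  26  53  70  83 106 126 128 101  88]
 [ 24  17  19  34  68  88  82  78  78  73  74  90]
 [ 20  20  17  28  47  60  50  42  35  37  63  88]
 [ 18  20  16  22  20  28  22  22  16  31  65  89]
 [ 18  20  16  21  18  22  21  16  19  31  60  90]]
```

Request:
{"api": "drive_tool", "payload": {
  "rows": [
    {"offset": [0.01, 0.013, 0.08], "rotation": [-0.003, 0, 0], "claw": 0.45},
    {"offset": [0.01, 0.013, 0.15], "rotation": [-0.003, 0, 0], "claw": 0.45},
    {"offset": [0.01, 0.013, 0.2], "rotation": [-0.003, 0, 0], "claw": 0.45},
    {"offset": [0.01, 0.013, 0.2], "rotation": [-0.003, 0, 0], "claw": 0.45},
    {"offset": [0.01, 0.013, 0.2], "rotation": [-0.003, 0, 0], "claw": 0.45},
    {"offset": [0.01, 0.013, 0.2], "rotation": [-0.003, 0, 0], "claw": 0.45}
  ]
}}

```text
clock: 20.28
tcp_pos: [0.5613, 0.1579, 0.1317]
orientation: [2.279, 2.161, 0.005]
contact_force: [0.7, 0.8, -0.9]
grip_width: 0.0513
gripper_force: 63.2
```

```bash
python3 go.py .5608 .1572 .122 86.5
```

```text
t 20.28 p [0.5613 0.1579 0.1317] yaw 86.9 tilt 0.17 j [ 0.04  0.5  -0.54  1.84  0.32  0.89 -0.71] F [ 0.7  0.8 -0.9] M [0.01 0.01 0.02] w 0.0513
offset [-0.0048 -0.0031  0.0646] rot [ 0.0012 -0.0009  0.0039] rows>= 0.2
```

Lower past the shaft end (underside about TCP − 5 mm).

Request:
{"api": "drive_tool", "payload": {
  "rows": [
    {"offset": [-0.005, -0.003, 0.02], "rotation": [0.001, -0.001, 0.004], "claw": 0.45},
    {"offset": [-0.005, -0.003, 0.035], "rotation": [0.001, -0.001, 0.004], "claw": 0.45},
    {"offset": [-0.005, -0.003, 0.05], "rotation": [0.001, -0.001, 0.004], "claw": 0.45},
    {"offset": [-0.005, -0.003, 0.06], "rotation": [0.001, -0.001, 0.004], "claw": 0.45},
    {"offset": [-0.005, -0.003, 0.065], "rotation": [0.001, -0.001, 0.004], "claw": 0.45},
    {"offset": [-0.005, -0.003, 0.065], "rotation": [0.001, -0.001, 0.004], "claw": 0.45}
  ]
}}

```text
clock: 20.78
tcp_pos: [0.5605, 0.1573, 0.1216]
orientation: [2.288, 2.152, -0.001]
contact_force: [-0.1, -0.0, -1.7]
grip_width: 0.0517
gripper_force: 63.2
```

```bash
python3 go.py .5608 .1572 .1155 86.5
```

```text
t 20.78 p [0.5605 0.1573 0.1216] yaw 86.5 tilt 0.03 j [ 0.03  0.51 -0.53  1.85  0.33  0.87 -0.73] F [-0.1 -0.  -1.7] M [0.03 0.06 0.01] w 0.0517
offset [-0.0002  0.0019  0.0405] rot [0.     0.0002 0.0001] rows>= 0.1
```

Request:
{"api": "drive_tool", "payload": {
  "rows": [
    {"offset": [0, 0, 0.008], "rotation": [0, 0, 0], "claw": 0.45},
    {"offset": [0, 0, 0.016], "rotation": [0, 0, 0], "claw": 0.45},
    {"offset": [0, 0, 0.024], "rotation": [0, 0, 0], "claw": 0.45},
    {"offset": [0, 0, 0.032], "rotation": [0, 0, 0], "claw": 0.45},
    {"offset": [0, 0, 0.038], "rotation": [0, 0, 0], "claw": 0.45},
    {"offset": [0, 0, 0.038], "rotation": [0, 0, 0], "claw": 0.45}
  ]
}}

```text
clock: 21.28
tcp_pos: [0.5606, 0.1572, 0.1159]
orientation: [2.288, 2.152, -0.0]
contact_force: [-0.4, 0.4, -1.4]
grip_width: 0.0513
gripper_force: 63.2
```

```bash
python3 go.py .5608 .1572 .107 86.5
```

```text
t 21.28 p [0.5606 0.1572 0.1159] yaw 86.5 tilt 0.03 j [ 0.03  0.52 -0.53  1.85  0.34  0.86 -0.73] F [-0.4  0.4 -1.4] M [ 0.03  0.01 -0.  ] w 0.0513
offset [-0.0001  0.0016  0.059 ] rot [0.     0.0002 0.    ] rows>= 0.2
```

Request:
{"api": "drive_tool", "payload": {
  "rows": [
    {"offset": [0, 0, 0.008], "rotation": [0, 0, 0], "claw": 0.45},
    {"offset": [0, 0, 0.016], "rotation": [0, 0, 0], "claw": 0.45},
    {"offset": [0, 0, 0.024], "rotation": [0, 0, 0], "claw": 0.45},
    {"offset": [0, 0, 0.032], "rotation": [0, 0, 0], "claw": 0.45},
    {"offset": [0, 0, 0.04], "rotation": [0, 0, 0], "claw": 0.45},
    {"offset": [0, 0, 0.048], "rotation": [0, 0, 0], "claw": 0.45},
    {"offset": [0, 0, 0.055], "rotation": [0, 0, 0], "claw": 0.45},
    {"offset": [0, 0, 0.06], "rotation": [0, 0, 0], "claw": 0.45},
    {"offset": [0, 0, 0.06], "rotation": [0, 0, 0], "claw": 0.45},
    {"offset": [0, 0, 0.06], "rotation": [0, 0, 0], "claw": 0.45}
  ]
}}

```text
clock: 22.12
tcp_pos: [0.5608, 0.1574, 0.1081]
orientation: [2.287, 2.152, 0.0]
contact_force: [-3.2, -2.3, 10.5]
grip_width: 0.051
gripper_force: 64.3
```

```bash
python3 go.py .5608 .1572 .1066 86.5
```

```text
t 22.12 p [0.5608 0.1574 0.1081] yaw 86.5 tilt 0.07 j [ 0.02  0.53 -0.53  1.86  0.34  0.85 -0.74] F [-3.2 -2.3 10.5] M [-0.42  0.85 -0.05] w 0.051
offset [-0.0013  0.0003  0.0101] rot [0.0004 0.0004 0.    ] rows>= 0.0
```

Request:
{"api": "drive_tool", "payload": {
  "rows": [
    {"offset": [0, 0, 0.008], "rotation": [0, 0, 0], "claw": 0.45},
    {"offset": [0, 0, 0.016], "rotation": [0, 0, 0], "claw": 0.45},
    {"offset": [0, 0, 0.016], "rotation": [0, 0, 0], "claw": 0.45},
    {"offset": [0, 0, 0.016], "rotation": [0, 0, 0], "claw": 0.45},
    {"offset": [0, 0, 0.016], "rotation": [0, 0, 0], "claw": 0.45}
  ]
}}

```text
clock: 22.53
tcp_pos: [0.5608, 0.1574, 0.1065]
orientation: [2.287, 2.151, 0.0]
contact_force: [-5.4, -1.9, 16.4]
grip_width: 0.0512
gripper_force: 65.1
```

```bash
python3 go.py .5608 .1572 .106 12.5
```

```text
t 22.53 p [0.5608 0.1574 0.1065] yaw 86.5 tilt 0.09 j [ 0.02  0.53 -0.52  1.86  0.35  0.84 -0.74] F [-5.4 -1.9 16.4] M [-0.53  1.45 -0.01] w 0.0512
offset [-0.0015  0.0002  0.0035] rot [8.000e-04 1.000e-04 6.458e-01] rows>= 10.3
```

Request:
{"api": "drive_tool", "payload": {
  "rows": [
    {"offset": [-0.002, -0.006, 0], "rotation": [0, 0, 0], "claw": 0.45},
    {"offset": [-0.002, -0.006, 0], "rotation": [0, 0, 0.02], "claw": 0.45},
    {"offset": [-0.002, -0.006, 0], "rotation": [0, 0, 0.05], "claw": 0.45},
    {"offset": [-0.002, -0.006, 0], "rotation": [0, 0, 0.08], "claw": 0.45},
    {"offset": [-0.002, -0.006, 0], "rotation": [0, 0, 0.11], "claw": 0.45},
    {"offset": [-0.002, -0.006, 0], "rotation": [0, 0, 0.14], "claw": 0.45},
    {"offset": [-0.002, -0.006, 0], "rotation": [0, 0, 0.15], "claw": 0.45},
    {"offset": [-0.002, -0.006, 0], "rotation": [0, 0, 0.15], "claw": 0.45}
  ]
}}

```text
clock: 23.2
tcp_pos: [0.5619, 0.158, 0.1069]
orientation: [2.583, 1.784, 0.008]
contact_force: [0.3, -0.8, 12.4]
grip_width: 0.0515
gripper_force: 64.5
```

```bash
python3 go.py .5600 .157 .1065 12.5
```

```text
t 23.2 p [0.5619 0.158  0.1069] yaw 69.3 tilt 0.3 j [-0.03  0.51 -0.45  1.86  0.3   0.83 -1.  ] F [ 0.3 -0.8 12.4] M [-0.1   0.16 -0.01] w 0.0515
offset [-0.0106 -0.0095  0.0025] rot [ 0.0014 -0.0024  0.4954] rows>= 7.9
```

Request:
{"api": "drive_tool", "payload": {
  "rows": [
    {"offset": [-0.003, -0.002, 0.002], "rotation": [0, 0, 0.04], "claw": 0.45},
    {"offset": [-0.006, -0.004, 0.003], "rotation": [0, 0, 0.08], "claw": 0.45},
    {"offset": [-0.006, -0.004, 0.003], "rotation": [0, 0, 0.12], "claw": 0.45},
    {"offset": [-0.006, -0.004, 0.003], "rotation": [0, 0, 0.16], "claw": 0.45},
    {"offset": [-0.006, -0.004, 0.003], "rotation": [0, 0, 0.2], "claw": 0.45},
    {"offset": [-0.006, -0.004, 0.003], "rotation": [0, 0, 0.24], "claw": 0.45},
    {"offset": [-0.006, -0.004, 0.003], "rotation": [0, 0, 0.28], "claw": 0.45},
    {"offset": [-0.006, -0.004, 0.003], "rotation": [0, 0, 0.32], "claw": 0.45},
    {"offset": [-0.006, -0.004, 0.003], "rotation": [0, 0, 0.36], "claw": 0.45},
    {"offset": [-0.006, -0.004, 0.003], "rotation": [0, 0, 0.4], "claw": 0.45},
    {"offset": [-0.006, -0.004, 0.003], "rotation": [0, 0, 0.43], "claw": 0.45},
    {"offset": [-0.006, -0.004, 0.003], "rotation": [0, 0, 0.43], "claw": 0.45},
    {"offset": [-0.006, -0.004, 0.003], "rotation": [0, 0, 0.43], "claw": 0.45}
  ]
}}

```text
clock: 24.28
tcp_pos: [0.5615, 0.1575, 0.1067]
orientation: [-3.093, -0.546, -0.01]
contact_force: [0.2, -0.3, 12.3]
grip_width: 0.0514
gripper_force: 64.8
```

```bash
python3 go.py .561 .1572 .1065 13
```

```text
t 24.28 p [0.5615 0.1575 0.1067] yaw 20.0 tilt 0.37 j [-0.19  0.48 -0.25  1.88  0.16  0.79 -1.75] F [ 0.2 -0.3 12.3] M [-0.13 -0.02 -0.12] w 0.0514
offset [-0.004   0.0005  0.0016] rot [ 0.0002 -0.0032  0.0612] rows>= 1.0
```

Request:
{"api": "drive_tool", "payload": {
  "rows": [
    {"offset": [-0.003, 0, 0], "rotation": [0, -0.003, 0.015], "claw": 0.45},
    {"offset": [-0.003, 0, 0], "rotation": [0, -0.003, 0.03], "claw": 0.45},
    {"offset": [-0.003, 0, 0], "rotation": [0, -0.003, 0.045], "claw": 0.45},
    {"offset": [-0.003, 0, 0], "rotation": [0, -0.003, 0.06], "claw": 0.45},
    {"offset": [-0.003, 0, 0], "rotation": [0, -0.003, 0.06], "claw": 0.45},
    {"offset": [-0.003, 0, 0], "rotation": [0, -0.003, 0.06], "claw": 0.45}
  ]
}}

```text
clock: 24.78
tcp_pos: [0.5613, 0.1574, 0.1068]
orientation: [3.121, 0.36, 0.001]
contact_force: [0.7, -0.0, 13.5]
grip_width: 0.0515
gripper_force: 64.5
```

```bash
python3 go.py .561 .1572 .1065 10
```

```text
t 24.78 p [0.5613 0.1574 0.1068] yaw 13.2 tilt 0.05 j [-0.21  0.48 -0.22  1.88  0.14  0.8  -1.85] F [ 0.7 -0.  13.5] M [-0.06 -0.16 -0.02] w 0.0515
offset [-0.0022  0.0008  0.0018] rot [ 0.0001 -0.0004  0.0277] rows>= 0.4
```

Feel gently for the stop.

Request:
{"api": "drive_tool", "payload": {
  "rows": [
    {"offset": [0, 0, 0], "rotation": [0, 0, 0.012], "claw": 0.45},
    {"offset": [0, 0, 0], "rotation": [0, 0, 0.024], "claw": 0.45},
    {"offset": [0, 0, 0], "rotation": [0, 0, 0.036], "claw": 0.45},
    {"offset": [0, 0, 0], "rotation": [0, 0, 0.036], "claw": 0.45},
    {"offset": [0, 0, 0], "rotation": [0, 0, 0.036], "claw": 0.45}
  ]
}}

```text
clock: 25.2
tcp_pos: [0.5613, 0.1573, 0.1068]
orientation: [3.132, 0.248, 0.001]
contact_force: [1.1, -0.7, 12.6]
grip_width: 0.0512
gripper_force: 64.5
```

```bash
python3 go.py .561 .1572 .1065 10
```

```text
t 25.2 p [0.5613 0.1573 0.1068] yaw 9.0 tilt 0.05 j [-0.22  0.48 -0.2   1.88  0.13  0.8  -1.91] F [ 1.1 -0.7 12.6] M [-0.14 -0.17  0.06] w 0.0512
offset [-0.0022  0.0003  0.0017] rot [ 0.0001 -0.0004 -0.0083] rows>= 0.1
```

Request:
{"api": "drive_tool", "payload": {
  "rows": [
    {"offset": [0, 0, 0], "rotation": [0, 0, 0.01], "claw": 0.45},
    {"offset": [0, 0, 0], "rotation": [0, 0, 0.02], "claw": 0.45},
    {"offset": [0, 0, 0], "rotation": [0, 0, 0.025], "claw": 0.45},
    {"offset": [0, 0, 0], "rotation": [0, 0, 0.025], "claw": 0.45}
  ]
}}

```text
clock: 25.53
tcp_pos: [0.5615, 0.1571, 0.1068]
orientation: [3.137, 0.169, 0.002]
contact_force: [1.2, -0.2, 12.2]
grip_width: 0.0513
gripper_force: 64.2
```

```bash
python3 go.py .561 .1572 .1065 10
```

```text
t 25.53 p [0.5615 0.1571 0.1068] yaw 6.2 tilt 0.08 j [-0.23  0.48 -0.19  1.88  0.13  0.79 -1.95] F [ 1.2 -0.2 12.2] M [-0.14 -0.3   0.25] w 0.0513
offset [-0.0034 -0.0012  0.0017] rot [ 0.0003 -0.0006 -0.0334] rows>= 0.5
```

Request:
{"api": "drive_tool", "payload": {
  "rows": [
    {"offset": [0, 0, 0], "rotation": [0, 0, -0.02], "claw": 0.45},
    {"offset": [0, 0, 0], "rotation": [0, 0, -0.042], "claw": 0.45},
    {"offset": [0, 0, 0], "rotation": [0, 0, -0.042], "claw": 0.45},
    {"offset": [0, 0, -0.006], "rotation": [0, 0, -0.042], "claw": 0.45},
    {"offset": [0, 0, -0.012], "rotation": [0, 0, -0.042], "claw": 0.45},
    {"offset": [0, 0, -0.018], "rotation": [0, 0, -0.042], "claw": 0.45},
    {"offset": [0, 0, -0.024], "rotation": [0, 0, -0.042], "claw": 0.45},
    {"offset": [0, 0, -0.024], "rotation": [0, 0, -0.042], "claw": 0.45},
    {"offset": [0, 0, -0.024], "rotation": [0, 0, -0.042], "claw": 0.45}
  ]
}}

```text
clock: 26.28
tcp_pos: [0.5612, 0.1572, 0.1099]
orientation: [3.127, 0.301, 0.001]
contact_force: [1.6, 0.4, 8.8]
grip_width: 0.0512
gripper_force: 64.0
```

```bash
python3 go.py .561 .1572 .1065 10
```

```text
t 26.28 p [0.5612 0.1572 0.1099] yaw 11.0 tilt 0.04 j [-0.21  0.48 -0.21  1.87  0.14  0.8  -1.88] F [1.6 0.4 8.8] M [-0.04 -0.44  0.09] w 0.0512
offset [-0.0015 -0.0006  0.0226] rot [ 0.0001 -0.0003  0.0087] rows>= 0.1
```

Request:
{"api": "drive_tool", "payload": {
  "rows": [
    {"offset": [0, 0, -0.003], "rotation": [0, 0, 0], "claw": 0.45},
    {"offset": [0, 0, -0.005], "rotation": [0, 0, 0], "claw": 0.6},
    {"offset": [0, 0, -0.005], "rotation": [0, 0, 0], "claw": 0.85},
    {"offset": [0, 0, -0.005], "rotation": [0, 0, 0], "claw": 0.85},
    {"offset": [0, 0, -0.005], "rotation": [0, 0, 0], "claw": 0.85},
    {"offset": [0, 0, -0.05], "rotation": [0, 0, 0], "claw": 0.85},
    {"offset": [0, 0, -0.2], "rotation": [0, 0, 0], "claw": 0.85},
    {"offset": [0, 0, -0.4], "rotation": [0, 0, 0], "claw": 0.85},
    {"offset": [0, 0, -0.6], "rotation": [0, 0, 0], "claw": 0.85},
    {"offset": [0, 0.2, -0.7], "rotation": [0, 0, 0], "claw": 0.85},
    {"offset": [0, 0.4, -0.7], "rotation": [0, 0, 0], "claw": 0.85},
    {"offset": [0, 0.6, -0.7], "rotation": [0, 0, 0], "claw": 0.85},
    {"offset": [0, 0.8, -0.7], "rotation": [0, 0, 0], "claw": 0.85},
    {"offset": [0, 1, -0.7], "rotation": [0, 0, 0], "claw": 0.85},
    {"offset": [0, 1, -0.7], "rotation": [0, 0, 0], "claw": 0.85},
    {"offset": [0, 1, -0.7], "rotation": [0, 0, 0], "claw": 0.85}
  ]
}}

```text
clock: 27.62
tcp_pos: [0.5876, 0.0067, 0.213]
orientation: [3.126, 0.294, -0.009]
contact_force: [0.1, 1.1, -0.2]
grip_width: 0.0726
gripper_force: 0.0
```

```bash
python3 - <<'E'
from bench import grab_frame,get_obs
from m import *
X=grab_frame("side"); np.save("pics/side8.npy",X,allow_pickle=True); print(get_obs()["clock"],get_obs()["contact_force"].round(1))
cv2.imwrite("pics/v8.png",cv2.resize(X["frame"][180:320,190:330,::-1],(560,560),interpolation=cv2.INTER_CUBIC))
P=cloud(X)[220:320,220:320].reshape(-1,3); k=(np.hypot(P[:,0]-.5605,P[:,1]-.158)<.032)
c=X["frame"][220:320,220:320].reshape(-1,3).max(1)
t=P[k&(c<60)&(P[:,2]>.1)]; print("cap top z pct",np.percentile(t[:,2],[50,80,90,95,99]).round(4))
t=P[k&(P[:,2]>.125)]; A=np.c_[t[:,:2]-[.5605,.157],np.ones(len(t))]; print(len(t),"rim plane",np.linalg.lstsq(A,t[:,2],rcond=None)[0].round(4))
E
```

```text
27.6667 [-0.1 -0.1 -0.5]
cap top z pct [0.1265 0.1312 0.1318 0.1322 0.1329]
568 rim plane [ 0.0088 -0.0154  0.1303]
```

View pics/v8.png

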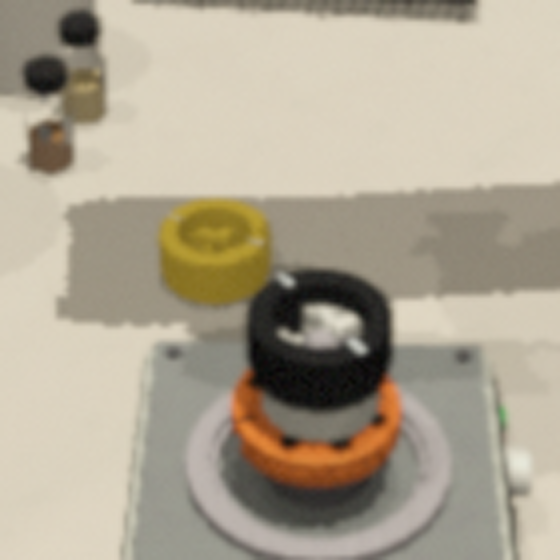

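The cap sits level on the spacer, its marks at (287,279) and (357,346) turned about 70° clockwise. Its rim measures about 0.131 m against 0.132 for locked (0.136 if unlocked), and the bystanders are in place.

```bash
python3 -c "
from bench import hand_in
print(hand_in())"
```

```text
the job is handed in; nothing more can be done
None
```

The job is handed in at about 28 s: the disc is home on the dogs, the spacer is on it, and the cap is turned to its stop and locked; hand_in returned no verdict, so the result rests on my own force and camera checks.

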